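# Refit the drive boards of a lathe's control chassis

### The job

The lathe's control chassis on the bench is to get its circuit boards back. Turn the black knob of the hold-down bridge counter-clockwise to its stop, lift the bridge out by it and stand it on its legs in the middle of the rubber mat, lengthways; then lay every loose board in a bay of its own (any bay) and press it down until both its barbed standoffs have clicked over it. At last put the bridge back in its place over the boards and turn the knob clockwise fully home to lock it, leaving the other things on the bench alone.

Things in the scene. Friction and masses are not known exactly. Their poses are not given: they have to be found in the camera images.
- chassis: Lathe control chassis fixed to the bench: floor plate 200 (x) x 270 (y) x 6 mm, 14 mm lips at its x ends. Origin: centre of underside. Bays 1 to 4 at y = -92, -36, +36, +92 mm, along x; a seated board's underside is at z = 26. Mid floor: steel boss plate z = 14 to 20 with a slot 14 (y) x 42 (x) mm that locks the knob's foot. Round-tipped 8 mm guide pins, 48 mm apart in the clear, take the bridge's feet.
- bridge: Loose aluminium hold-down bridge across all bays: bar 40 (x) x 256 (y) x 8 mm on 54 mm high end legs (8 mm thick), 62 mm high without its knob, 0.43 kg. Origin midway between the legs, level with their undersides, z up. Starts centred on the chassis, feet on its floor plate (z = 6), locked down by the knob's foot. It may go back either way round and stands by itself on a flat surface.
- knob_grip (a point): Centre of the black knob's upright grip plate, mid bridge, 86 mm above the undersides of its legs. Plate 56 long (own x) x 16 thick (own y) x 30 mm tall, from 16 mm below this point to 14 above, on a disc 44 mm across. Captive in the bridge and the handle to carry it by. Below, its 9 mm stem ends in a foot 32 (own x) x 8 x 4.5 mm, 2 to 6.5 mm above the level of the legs' undersides.
- knob (a joint): Turn of the knob in the bridge, rad; grows counter-clockwise seen from above. Starts between stop 0 and 0.2 (locked: grip plate nearly along the bridge); other stop at 1.25, where plate and foot lie square across the bridge, in line with the slot, and the foot passes it (from about 1.1 on). About 0.06 N m to turn; stays where left.
- mat: Black rubber mat fixed to the bench, 300 (own x) x 110 (own y) x 3 mm thick, where the bridge is to stand lengthways meanwhile. Origin: centre of its underside.
- barb_1_near (a joint): Spring barb of the white standoff at chassis x = -65, y = -92 mm: 22 mm pillar to z = 26, 9 mm round-tipped post to 46; the barb, on the post's side away from x = 0, slopes from z = 44.5 out to 9.5 mm off the post's centre, catch at 32.5. A board laid on rests 6 to 10 mm too high; 10 to 16 N per end clicks it. 0 m = sprung out (free or clicked over a board), to 0.006 pushed in.
- barb_1_far (a joint): Spring barb of the white standoff at chassis x = +65, y = -92 mm: 22 mm pillar to z = 26, 9 mm round-tipped post to 46; the barb, on the post's side away from x = 0, slopes from z = 44.5 out to 9.5 mm off the post's centre, catch at 32.5. A board laid on rests 6 to 10 mm too high; 10 to 16 N per end clicks it. 0 m = sprung out (free or clicked over a board), to 0.006 pushed in.
- barb_2_near (a joint): Spring barb of the white standoff at chassis x = -65, y = -36 mm: 22 mm pillar to z = 26, 9 mm round-tipped post to 46; the barb, on the post's side away from x = 0, slopes from z = 44.5 out to 9.5 mm off the post's centre, catch at 32.5. A board laid on rests 6 to 10 mm too high; 10 to 16 N per end clicks it. 0 m = sprung out (free or clicked over a board), to 0.006 pushed in.
- barb_2_far (a joint): Spring barb of the white standoff at chassis x = +65, y = -36 mm: 22 mm pillar to z = 26, 9 mm round-tipped post to 46; the barb, on the post's side away from x = 0, slopes from z = 44.5 out to 9.5 mm off the post's centre, catch at 32.5. A board laid on rests 6 to 10 mm too high; 10 to 16 N per end clicks it. 0 m = sprung out (free or clicked over a board), to 0.006 pushed in.
- barb_3_near (a joint): Spring barb of the white standoff at chassis x = -65, y = 36 mm: 22 mm pillar to z = 26, 9 mm round-tipped post to 46; the barb, on the post's side away from x = 0, slopes from z = 44.5 out to 9.5 mm off the post's centre, catch at 32.5. A board laid on rests 6 to 10 mm too high; 10 to 16 N per end clicks it. 0 m = sprung out (free or clicked over a board), to 0.006 pushed in.
- barb_3_far (a joint): Spring barb of the white standoff at chassis x = +65, y = 36 mm: 22 mm pillar to z = 26, 9 mm round-tipped post to 46; the barb, on the post's side away from x = 0, slopes from z = 44.5 out to 9.5 mm off the post's centre, catch at 32.5. A board laid on rests 6 to 10 mm too high; 10 to 16 N per end clicks it. 0 m = sprung out (free or clicked over a board), to 0.006 pushed in.
- barb_4_near (a joint): Spring barb of the white standoff at chassis x = -65, y = 92 mm: 22 mm pillar to z = 26, 9 mm round-tipped post to 46; the barb, on the post's side away from x = 0, slopes from z = 44.5 out to 9.5 mm off the post's centre, catch at 32.5. A board laid on rests 6 to 10 mm too high; 10 to 16 N per end clicks it. 0 m = sprung out (free or clicked over a board), to 0.006 pushed in.
- barb_4_far (a joint): Spring barb of the white standoff at chassis x = +65, y = 92 mm: 22 mm pillar to z = 26, 9 mm round-tipped post to 46; the barb, on the post's side away from x = 0, slopes from z = 44.5 out to 9.5 mm off the post's centre, catch at 32.5. A board laid on rests 6 to 10 mm too high; 10 to 16 N per end clicks it. 0 m = sprung out (free or clicked over a board), to 0.006 pushed in.
- board_1: Loose green board 160 (own x) x 44 (own y) x 5 mm, about 0.11 kg. Finned aluminium heat sink 44 (x) x 24 (y) x 26 mm on its middle (top 31 mm above the underside) to grip it by, across or by its ends; 13 mm square holes at x = -65 and +65 mm on the centre line; bare places to push at x = -42 and +42 mm. Origin: centre of the underside. Boards are alike, either way round; some may be absent.
- board_2: Loose green board 160 (own x) x 44 (own y) x 5 mm, about 0.11 kg. Finned aluminium heat sink 44 (x) x 24 (y) x 26 mm on its middle (top 31 mm above the underside) to grip it by, across or by its ends; 13 mm square holes at x = -65 and +65 mm on the centre line; bare places to push at x = -42 and +42 mm. Origin: centre of the underside. Boards are alike, either way round; some may be absent.
- board_3: Loose green board 160 (own x) x 44 (own y) x 5 mm, about 0.11 kg. Finned aluminium heat sink 44 (x) x 24 (y) x 26 mm on its middle (top 31 mm above the underside) to grip it by, across or by its ends; 13 mm square holes at x = -65 and +65 mm on the centre line; bare places to push at x = -42 and +42 mm. Origin: centre of the underside. Boards are alike, either way round; some may be absent.
- board_4: Loose green board 160 (own x) x 44 (own y) x 5 mm, about 0.11 kg. Finned aluminium heat sink 44 (x) x 24 (y) x 26 mm on its middle (top 31 mm above the underside) to grip it by, across or by its ends; 13 mm square holes at x = -65 and +65 mm on the centre line; bare places to push at x = -42 and +42 mm. Origin: centre of the underside. Boards are alike, either way round; some may be absent.
- oil_bottle: Bystander, loose, to be left alone: amber round oil bottle, 70 mm across, 170 mm tall. Origin at its underside.
- wrench: Bystander, loose, to be left alone: flat spanner, 180 mm long. Origin at its underside.
- screwdriver: Bystander, loose, to be left alone: screwdriver with black handle, 160 mm long. Origin at its underside.
- chuck_key: Bystander, loose, to be left alone: steel T-shaped chuck key, about 100 x 100 mm. Origin at its underside.
- jaw: Bystander, loose, to be left alone: stepped steel chuck jaw, 70 x 30 x 50 mm. Origin at its underside.
- gauge_case: Bystander, loose, to be left alone: flat wooden gauge case, 70 x 100 x 30 mm. Origin at its underside.
- shaft: Bystander, loose, to be left alone: stepped turned steel shaft standing on end, 34 mm across, 90 mm tall. Origin at its underside.
There are look-alikes about, which are no part of the job. What is shaped like the board_3 but brown is not meant. What is shaped like the board_4 but purple is not meant.

How it is judged:
By the outcome, as a careful person would: the job done as asked, in the order asked, and still so for the second after the job is handed in, with the robot touching nothing.
Of board_1, board_2, board_3, board_4 only 2 to 4 are there at a start; the rules pass over those that are not, and their reading is None.
At some moment in a run one of board_1, board_2, board_3, board_4 may be knocked a few centimetres aside while the robot is not near it.
It also fails if it takes over 210 s, if anything falls off the work surface, if the arm or the gripper's body presses on something with over 40 N, if the wrist force passes 120 N, or if a joint passes its speed limit or range.

### The arm

A 6-joint arm with a two-finger parallel gripper is mounted at the origin on the work surface. World frame = base frame: x ahead of the robot, y to its left, z up, the work surface at z = 0. Lengths are in m, angles in rad, forces in N, time in s.
With the tool pointing down it reaches from about 0.35 to 0.975 m from the base axis. Payload 7.1 kg.
Tool frame: the origin (TCP) lies midway between the tips of the shut fingers; the grasp point (between the pads) lies 19 mm behind it (env.tcp_to_grasp is the distance from the TCP to the grasp point, in m); z points along the fingers, x is the direction in which the jaws open and shut, and the axes are right-handed (so a half turn about z gives the same grasp; the last joint's range is limited). The gripper opens to 88 mm and grips with 3 to 60 N. Pads are 20 mm wide; open, the fingers measure 115 mm over their backs; the gripper's body (75 mm by 178 mm) begins 61 mm behind the grasp point.
Start: joints at [1.164, 0.423, 1.63, -0, 1.089, -0.019], TCP at [0.236, 0.579, 0.223] pointing down, gripper open.
Joint ranges: [-3, 3], [-0.9, 2.11], [0.09, 2.58], [-1.31, 4.45], [0.11, 2.69], [-2.54, 2.54]. Speed limits (rad/s): [2.39, 2.39, 3.01, 3.14, 3.14, 3.14].

### API

Orientations are given as a 3x3 rotation matrix whose columns are the frame's x, y, z axes.
In Python, from plant import env gives the robot as it stands.
- The arm moves only by the shell command python3 -m pendant 'ROWS' [FORCE]. ROWS is JSON, a list that holds one entry, the list of rows, each a list of 5 numbers: the shift along the tool's x, y, z in m, then the turn about the tool's z in degrees, then the gripper command: -1 is shut, 1 is fully open, values between are in proportion. A call has 1 to 20 rows; each row is the pose to reach, as a shift and turn from the pose measured when the call began, along the tool's axes at that moment; what a row does not reach only later rows make up. A row lasts 1/8 s, in which the tool goes at most 62.5 mm and 10.7 degrees, less where a joint would pass 70% of its speed; a pose out of reach is approached as far as the arm can. A call with a gripper value outside its range is refused whole. The fingers move at their own pace and stop on an object; FORCE is the grip in N (left out, the last holds). Time passes only in rows, so rows that repeat a pose let the fingers close. It gives the time, the measured TCP pose, the force and the opening at its end, in the units of the state.
- env.observe(): the state, without advancing time (a new reading comes with each control period).
- env.snapshot(name): name is "side" or "top" or "wrist"; returns a dict with "img" (480x640x3 uint8, red, green, blue), "range_z" (480x640 float32, m along the optical axis (not along the pixel's ray), 0 where there is no reading), "vfov" (degrees; the focal length in pixels is half the picture's height over the tangent of half this angle, whatever the lens; pixels are square), "cx", "cy" (the principal point, pixels), "k1" (the pictures are not rectified: a ray, as slopes to the right and down, at radius r is drawn at 1 + k1 r^2 times it, then the intrinsics apply), "R" (3x3) and "t" (3): a world point X has camera coordinates R X + t; the wrist camera has in their place "hand_eye" (4x4, takes a point from camera to tool coordinates, whose origin is the TCP and whose axes are the tool frame's). Camera axes: x right, y down, z forward; pixel columns grow to the right and rows downward; lengths in m; the calibration is good to about 2 mm. A picture is of the moment at which its call begins: read the wrist's pose just before it.
- env.finish_job(): hands the job in, once; it reports no verdict.
Trained networks look in a picture, given as the dict that the camera call returned (one of the last four; its "shot" number tells which), for a name from the list of things; names that differ only in an ending like _2 or _b are one class to them, and where a whole thing is asked for, a point or a joint stands for the part that bears it (a point fixed in the world has none). Each returns a list of dicts, best first, with "score" (0 to 1); they miss things now and then, are a little off and sometimes report something else, mostly with a low value. They report only what shows in the picture. A call takes as long as a camera call. They do not tell look-alikes from the thing itself.
- env.trace(picture, name): "region" (480x640 bool, what is visible of it) and "rect" ([left, top, right, bottom] in pixels, round what is visible of it).
The state is a dict: "time_s": time; "qpos": joint angles; "qd": joint speeds; "effort": joint torques, N m; "eef_pos": TCP position; "eef_rot": TCP orientation; "contact_force": force on the tool from outside, world axes, zero at the start; "wrist_torque": the same for the moment, N m; "grip_width": finger opening in m.
Only numpy, scipy, OpenCV 4.12 (cv2) and the standard library are available. Lean on these libraries where they do the work, as an engineer would, in place of code of your own. Each camera call takes 0.05 s, during which the arm holds its last target. There are 200 camera calls.

## Working session

There is one attempt and no reset: what is moved stays moved. The work goes in short steps, Python scripts to look and compute and a shell command to move; the robot and the scene stay as the last step left them, time stands still between calls to the robot, and variables do not carry over. Pictures are saved under pics/ and viewed, about 12 in all and at most 16, crops included, and the job is handed in when it is done.

```bash
ls; mkdir -p pics; cat > h.py <<'E'
import numpy as np, cv2
from plant import env
def K(s):
    f=240/np.tan(np.radians(s["vfov"])/2); return f,s["cx"],s["cy"],s["k1"]
def pose(s,o=None):
    # returns R,t camera->world
    if "R" in s: R=np.array(s["R"]); return R.T, -R.T@np.array(s["t"])
    H=np.array(s["hand_eye"]); Rw=np.array(o["eef_rot"]); return Rw@H[:3,:3], Rw@H[:3,3]+np.array(o["eef_pos"])
def cloud(s,o=None):
    f,cx,cy,k1=K(s); v,u=np.mgrid[:480,:640].astype(float)
    a=(u-cx)/f; b=(v-cy)/f; x,y=a.copy(),b.copy()
    for _ in range(8):
        r2=x*x+y*y; x=a/(1+k1*r2); y=b/(1+k1*r2)
    z=s["range_z"]; P=np.stack([x*z,y*z,z],-1); R,t=pose(s,o)
    W=P@R.T+t; W[z==0]=np.nan; return W
def proj(s,X,o=None):
    f,cx,cy,k1=K(s); R,t=pose(s,o); c=(np.atleast_2d(X)-t)@R
    x,y=c[:,0]/c[:,2],c[:,1]/c[:,2]; d=1+k1*(x*x+y*y)
    return np.stack([f*x*d+cx,f*y*d+cy],1)
def shot(n):
    o=env.observe(); return env.snapshot(n),o
def save(s,name,crop=None,k=1):
    im=s["img"][...,::-1]
    if crop: im=im[crop[1]:crop[3],crop[0]:crop[2]]
    cv2.imwrite("pics/"+name,cv2.resize(im,None,fx=k,fy=k,interpolation=cv2.INTER_CUBIC))
def rect(P):
    (c,wh,a)=cv2.minAreaRect(np.float32(P[:,:2]*1000)); 
    if wh[0]<wh[1]: wh=wh[::-1]; a+=90
    return np.round(np.array(c),1),np.round(wh,1),round((a+90)%180-90,2)
E
cat > look.py <<'E'
from h import *
s,o=shot("top"); save(s,"top1.png"); W=cloud(s)
np.save("W.npy",W)
print({k:o[k] for k in("eef_pos","eef_rot","contact_force","grip_width")})
for n in ["chassis","bridge","knob_grip","mat","board_1"]:
    for d in env.trace(s,n)[:7]:
        if d["score"]<.2: continue
        m=d["region"]; P=W[m]; P=P[~np.isnan(P[:,0])]
        col=s["img"][m].mean(0).astype(int)
        print(n,round(d["score"],2),np.round(d["rect"]),m.sum(),col,"z",np.round(np.percentile(P[:,2],[5,50,95]),3),*rect(P))
s,o=shot("side"); save(s,"side1.png")
E
python3 look.py
```

```text
pics
{'eef_pos': array([0.23607677, 0.57810537, 0.22191867]), 'eef_rot': array([[ 3.78109176e-01,  9.25760797e-01, -6.31338731e-04],
       [ 9.25759777e-01, -3.78109697e-01, -1.37551426e-03],
       [-1.51211248e-03, -6.43734393e-05, -9.99998855e-01]]), 'contact_force': array([-0.33173111,  0.65609429, -0.45690125]), 'grip_width': 0.08786748694088611}
chassis 0.81 [303. 186. 397. 262.] 4718 [60 65 67] z [0.001 0.007 0.026] [542.3 -49.1] [270.6 201. ] 84.2
bridge 0.67 [302. 210. 396. 232.] 1352 [84 86 89] z [0.06  0.069 0.105] [547.3 -51.9] [269.1  52.8] 83.97
knob_grip 0.67 [341. 217. 360. 232.] 187 [10 10 11] z [0.073 0.101 0.11 ] [540.  -47.4] [41.9 39.9] -34.26
mat 0.77 [426. 186. 465. 290.] 3755 [11 12 11] z [-0.003  0.003  0.009] [ 512.  -339.1] [303.7 121.5] -1.68
board_1 0.89 [213. 236. 260. 259.] 747 [37 53 37] z [-0.001  0.006  0.031] [474.2 280.8] [159.6  45.4] 85.4
board_1 0.8 [194. 270. 248. 291.] 859 [41 55 40] z [-0.002  0.006  0.031] [383.7 330.8] [166.4  51.2] 82.51
board_1 0.71 [215. 186. 268. 205.] 758 [36 52 36] z [-0.001  0.006  0.031] [626.6 267.2] [158.9  46. ] -86.72
board_1 0.7 [140. 279. 168. 333.] 726 [52 29 15] z [-0.001  0.006  0.032] [291.7 528.9] [161.   47.9] -14.35
board_1 0.67 [216. 218. 269. 234.] 810 [37 53 37] z [-0.001  0.006  0.031] [537.9 264.6] [161.4  47.6] 87.57
board_1 0.59 [198. 313. 250. 346.] 772 [63 29 74] z [-0.001  0.006  0.03 ] [229.8 318.2] [160.6  44.3] -60.16
```

View pics/top1.png

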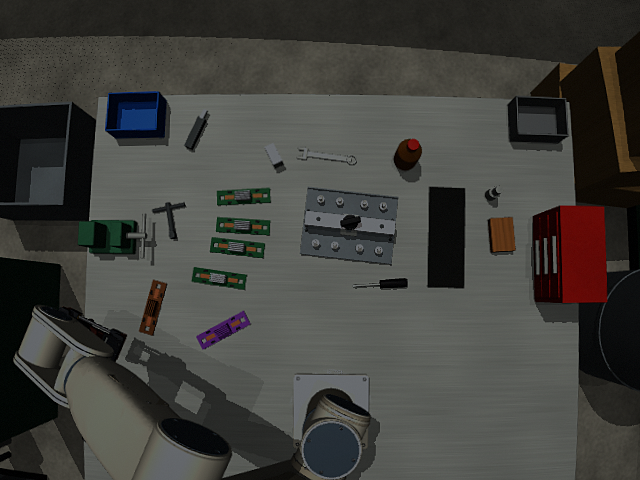

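View pics/side1.png

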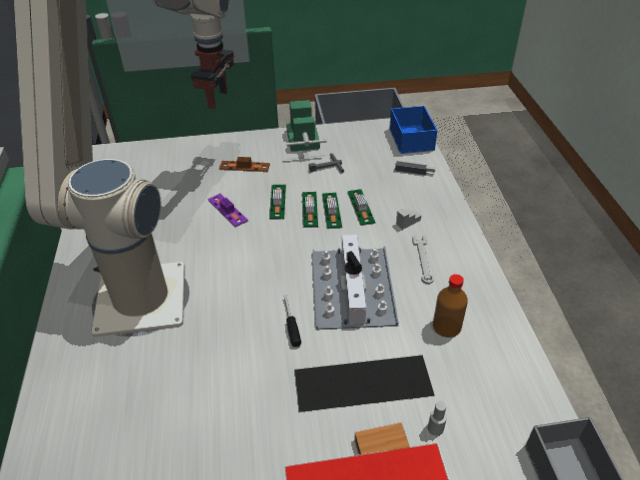

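The pictures show four green boards at top-view pixels (244,197), (243,226), (238,247) and (220,279). The look-alikes are brown at (153,307) and purple at (223,330). The bridge and knob are at (350,221), with the black mat at (446,238). The arm is clear of all of them.

```bash
cat > go.py <<'E'
import sys,numpy as np
from plant import env
def plan(x,y,z,a=None):
    o=env.observe();R=np.array(o["eef_rot"]);p=np.array(o["eef_pos"])
    d=R.T@(np.array([x,y,z])-p); cur=np.degrees(np.arctan2(R[1,0],R[0,0]))
    t=0 if a is None else -((a-cur+180)%360-180)
    print("t",round(o["time_s"],2),"cur",np.round(p,4),"a",round(cur,2),"w",round(o["grip_width"],4),"F",np.round(o["contact_force"],1),"q1,q6",np.round(np.degrees([o["qpos"][0],o["qpos"][5]]),0))
    print("ROW [%.4f,%.4f,%.4f,%.2f]"%(*d,t))
if __name__=="__main__":
    plan(*[float(v) for v in sys.argv[1:]])
E
python3 go.py 0.50 -0.05 0.33 17; python3 - <<'E'
from h import *
s,o=shot("wrist"); print(np.round(s["hand_eye"],3),s["vfov"])
E
```

```text
t 0.35 cur [0.2362 0.5785 0.2225] a 67.78 w 0.0877 F [-0.3 -0.4 -0.1] q1,q6 [67. -1.]
ROW [-0.4821,0.4818,-0.1073,50.78]
[[ 1.     0.001 -0.    -0.   ]
 [-0.001  0.955  0.295 -0.081]
 [ 0.    -0.295  0.955 -0.161]
 [ 0.     0.     0.     1.   ]] 66.31647600952004
```

```bash
python3 -m pendant '[[[-0.06,0.06,-0.107,6,1],[-0.12,0.12,-0.107,13,1],[-0.18,0.18,-0.107,19,1],[-0.24,0.24,-0.107,25,1],[-0.3,0.3,-0.107,32,1],[-0.36,0.36,-0.107,38,1],[-0.42,0.42,-0.107,45,1],[-0.45,0.45,-0.107,51,1],[-0.45,0.45,-0.107,51,1],[-0.45,0.45,-0.107,51,1],[-0.45,0.45,-0.107,51,1],[-0.45,0.45,-0.107,51,1]]]'
cat > look2.py <<'E'
from h import *
import sys
s,o=shot("wrist"); save(s,sys.argv[1]); W=cloud(s,o); np.save("Ww.npy",W)
for n in ["chassis","bridge","knob_grip"]:
    for d in env.trace(s,n)[:3]:
        if d["score"]<.2: continue
        m=d["region"]; P=W[m]; P=P[~np.isnan(P[:,0])]
        print(n,round(d["score"],2),np.round(d["rect"]),m.sum(),"z",np.round(np.percentile(P[:,2],[5,50,95]),3),*rect(P))
        for lo,hi in ((.062,.072),(.094,.112),(.003,.009),(.017,.023)):
            Q=P[(P[:,2]>lo)&(P[:,2]<hi)]
            if len(Q)>50: print("   ",lo,len(Q),*rect(Q),np.round(np.median(Q,0),4))
E
python3 look2.py w1.png; python3 go.py .54 -.05 .3
```

```text
time_s: 1.9
eef_pos: [0.4834, -0.0105, 0.3297]
eef_rot: [[0.959, 0.285, 0.0], [0.285, -0.959, -0.001], [0.0, 0.001, -1.0]]
contact_force: [-0.0, -0.0, -0.3]
grip_width: 0.0879
chassis 0.81 [258. 107. 468. 339.] 21561 z [0.004 0.006 0.026] [545.  -50.3] [275.9 207.2] 83.93
    0.062 71 [543.8 -32.6] [223.5  40.9] 84.31 [0.5693 0.0346 0.0668]
    0.003 17177 [543.1 -48.9] [270.5 192.9] 84.22 [ 0.5164 -0.0309  0.0053]
    0.017 618 [537.8 -46.8] [252.9 145.9] 86.11 [ 0.5206 -0.0455  0.0195]
chassis 0.25 [333. 141. 338. 154.] 41 z [0.034 0.038 0.042] [481.1  50.8] [7.9 6.5] 82.15
bridge 0.66 [308. 134. 424. 331.] 7085 z [0.065 0.067 0.105] [550.5 -67.3] [298.2  62.2] 84.97
    0.062 5512 [542.  -48.7] [255.9  42. ] 84.25 [ 0.5423 -0.0131  0.0673]
    0.094 724 [542.7 -48. ] [55.9 16.3] -76.36 [ 0.5414 -0.0459  0.105 ]
    0.003 103 [555.  -45.1] [253.2  57. ] 85.07 [ 0.5678 -0.0305  0.0053]
knob_grip 0.94 [344. 225. 382. 277.] 1325 z [0.073 0.102 0.106] [556.9 -63. ] [94.7 44.5] -44.6
    0.094 724 [542.7 -48. ] [55.9 16.3] -76.36 [ 0.5415 -0.0459  0.105 ]
t 2.1 cur [ 0.4822 -0.0073  0.3296] a 16.84 w 0.0876 F [ 0.8 -0.3 -0.1] q1,q6 [ -2. -19.]
ROW [0.0430,0.0576,0.0296,0.00]
```

View pics/w1.png

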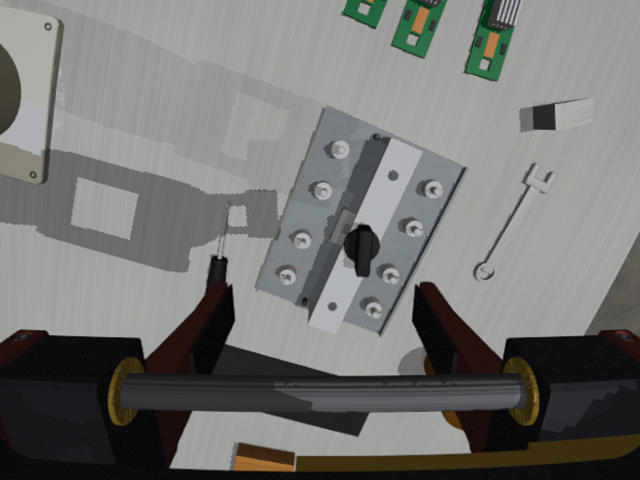

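```bash
python3 go.py .5423 -.0483 .079 13.6
```

```text
t 2.1 cur [ 0.4822 -0.0073  0.3296] a 16.84 w 0.0876 F [ 0.8 -0.3 -0.1] q1,q6 [ -2. -19.]
ROW [0.0457,0.0567,0.2506,3.24]
```

```bash
python3 -m pendant '[[[0.023,0.028,0.05,3.2,1],[0.0457,0.0567,0.11,3.2,1],[0.0457,0.0567,0.17,3.2,0.2],[0.0457,0.0567,0.21,3.2,0],[0.0457,0.0567,0.235,3.2,0],[0.0457,0.0567,0.25,3.2,0],[0.0457,0.0567,0.25,3.2,0],[0.0457,0.0567,0.25,3.2,-1],[0.0457,0.0567,0.25,3.2,-1],[0.0457,0.0567,0.25,3.2,-1],[0.0457,0.0567,0.25,3.2,-1],[0.0457,0.0567,0.25,3.2,-1],[0.0457,0.0567,0.25,3.2,-1],[0.0457,0.0567,0.25,3.2,-1]]]' 40; python3 go.py .5423 -.0483 .079 85
```

```text
time_s: 3.85
eef_pos: [0.5427, -0.0484, 0.0803]
eef_rot: [[0.972, 0.236, 0.001], [0.236, -0.972, -0.0], [0.0, 0.0, -1.0]]
contact_force: [-1.7, 0.5, 6.6]
grip_width: 0.0155
t 3.85 cur [ 0.5427 -0.0484  0.0803] a 13.63 w 0.0155 F [-1.7  0.5  6.6] q1,q6 [ -6. -20.]
ROW [-0.0003,-0.0002,0.0013,-71.37]
```

```bash
python3 -m pendant '[[[0,0,0,-9,-1],[0,0,0,-18,-1],[0,0,0,-27,-1],[0,0,0,-36,-1],[0,0,0,-45,-1],[0,0,0,-54,-1],[0,0,0,-62,-1],[0,0,0,-68,-1],[0,0,0,-72,-1],[0,0,0,-73,-1],[0,0,0,-73,-1]]]'; python3 go.py .5423 -.0483 .079 85;python3 -c "
from plant import env;print(env.observe()['wrist_torque'])"
```

```text
time_s: 5.22
eef_pos: [0.5426, -0.0484, 0.0803]
eef_rot: [[0.06, 0.998, 0.0], [0.998, -0.06, 0.0], [0.0, 0.0, -1.0]]
contact_force: [-0.9, -0.0, 1.4]
grip_width: 0.016
t 5.22 cur [ 0.5426 -0.0484  0.0803] a 86.53 w 0.016 F [-0.9 -0.   1.4] q1,q6 [ -6. -93.]
ROW [0.0001,-0.0003,0.0013,1.53]
[ 0.00134791  0.16355508 -0.48802562]
```

```bash
python3 -m pendant '[[[0,0,0,1.5,-1],[0,0,-0.005,1.5,-1],[0,0,-0.012,1.5,-1],[0,0,-0.02,1.5,-1],[0,0,-0.03,1.5,-1]]]' 50; python3 go.py .512 -.339 .3 -1.7
```

```text
time_s: 5.85
eef_pos: [0.5424, -0.0484, 0.1109]
eef_rot: [[0.087, 0.996, 0.0], [0.996, -0.087, 0.0], [0.0, 0.0, -1.0]]
contact_force: [-0.4, -0.1, -4.8]
grip_width: 0.0153
t 5.85 cur [ 0.5424 -0.0484  0.1109] a 85.04 w 0.0153 F [-0.4 -0.1 -4.8] q1,q6 [ -6. -91.]
ROW [-0.2921,-0.0051,-0.1891,86.74]
```

```bash
python3 - <<'E'
from h import *
s,o=shot("top"); W=cloud(s)
for d in env.trace(s,"mat")[:2]:
    m=cv2.erode(d["region"].astype(np.uint8),np.ones((3,3)))>0; P=W[m]; P=P[~np.isnan(P[:,0])]
    c,wh,a=rect(P);print(d["score"],c,wh,a,P.mean(0))
E
python3 -m pendant '[[[0,0,-0.04,0,-1],[0,0,-0.1,0,-1],[-0.03,0,-0.13,6,-1],[-0.07,0,-0.14,16,-1],[-0.12,-0.001,-0.14,26,-1],[-0.17,-0.002,-0.14,36,-1],[-0.21,-0.004,-0.14,46,-1],[-0.25,-0.005,-0.14,56,-1],[-0.28,-0.005,-0.14,66,-1],[-0.292,-0.005,-0.14,76,-1],[-0.292,-0.005,-0.14,86.5,-1],[-0.292,-0.005,-0.14,86.5,-1],[-0.292,-0.005,-0.14,86.5,-1]]]'; python3 go.py .512 -.339 .0825 -1.7
```

```text
0.69 [ 509.6 -338.7] [295.  109.3] -1.17 [ 0.50862114 -0.33891406  0.00308191]
time_s: 7.58
eef_pos: [0.5127, -0.3387, 0.2516]
eef_rot: [[1.0, -0.022, 0.002], [-0.022, -1.0, 0.0], [0.002, -0.0, -1.0]]
contact_force: [-0.2, -0.3, -4.1]
grip_width: 0.0156
t 7.58 cur [ 0.5127 -0.3387  0.2516] a -1.24 w 0.0156 F [-0.2 -0.3 -4.1] q1,q6 [-35. -33.]
ROW [-0.0011,0.0003,0.1691,0.46]
```

```bash
python3 -m pendant '[[[-0.002,0,0.05,0,-1],[-0.002,0,0.1,0,-1],[-0.002,0,0.14,0,-1],[-0.002,0,0.16,0,-1],[-0.002,0,0.168,0,-1],[-0.002,0,0.172,0,-1],[-0.002,0,0.174,0,-1],[-0.002,0,0.175,0,-1]]]'
```

```text
time_s: 8.57
eef_pos: [0.5117, -0.3391, 0.0775]
eef_rot: [[1.0, -0.022, 0.004], [-0.022, -1.0, -0.001], [0.004, 0.001, -1.0]]
contact_force: [0.9, -1.3, -3.4]
grip_width: 0.0157
```

```bash
python3 -m pendant '[[[0,0,0.001,0,-1],[0,0,0.001,0,0],[0,0,0.001,0,0.5],[0,0,0.001,0,0.5],[0,0,0.001,0,0.5],[0,0,-0.04,0,0.5],[0,0,-0.09,0,0.5],[0,0,-0.13,0,0.5]]]'; python3 go.py .54 0.0 .30 -5.8
```

```text
time_s: 9.57
eef_pos: [0.5114, -0.3391, 0.2094]
eef_rot: [[1.0, -0.022, 0.005], [-0.022, -1.0, -0.001], [0.005, 0.001, -1.0]]
contact_force: [-0.5, 0.2, -0.7]
grip_width: 0.0659
t 9.57 cur [ 0.5114 -0.3391  0.2094] a -1.24 w 0.0659 F [-0.5  0.2 -0.7] q1,q6 [-35. -34.]
ROW [0.0217,-0.3395,-0.0910,4.56]
```

```bash
python3 -m pendant '[[[0.005,-0.05,-0.03,4.6,1],[0.01,-0.11,-0.06,4.6,1],[0.0217,-0.17,-0.09,4.6,1],[0.0217,-0.23,-0.09,4.6,1],[0.0217,-0.29,-0.09,4.6,1],[0.0217,-0.34,-0.09,4.6,1],[0.0217,-0.34,-0.09,4.6,1],[0.0217,-0.34,-0.09,4.6,1],[0.0217,-0.34,-0.09,4.6,1]]]'
cat > chas.py <<'E'
from h import *
from scipy.optimize import least_squares
s,o=shot("wrist"); save(s,"w2.png"); W=cloud(s,o); im=s["img"]; np.savez("c.npz",W=W,im=im)
# white posts: highest tips in chassis region
ang=np.radians(-5.8); c=np.array([.5428,-.049]); 
Z=W[...,2]; ok=~np.isnan(Z); R=np.array([[np.cos(ang),-np.sin(ang)],[np.sin(ang),np.cos(ang)]])
L=(W[...,:2]-c)@R
res=[]
mod=[]
for y in(-92,-36,36,92):
  for x in(-65,65):
    d=np.linalg.norm(L-np.array([x,y])/1000,axis=-1)
    m=ok&(d<.02)&(Z>.036)&(Z<.06)
    p=L[m]; q=p[Z[m]>Z[m].max()-.004] if m.any() else p
    t=ok&(d<.02)&(Z>.0405)
    # post tip by band
    print((x,y),m.sum(),np.round(L[t].mean(0)*1000,1),np.round(np.ptp(L[t],axis=0)*1000,1),"zmax",round(Z[m].max(),4))
d=env.trace(s,"chassis")[0];P=W[d["region"]];P=P[~np.isnan(P[:,0])];print(d["score"],*rect(P[(P[:,2]>.003)&(P[:,2]<.009)]))
E
python3 chas.py
```

```text
time_s: 10.7
eef_pos: [0.54, -0.0008, 0.2989]
eef_rot: [[0.995, -0.103, 0.005], [-0.103, -0.995, -0.002], [0.005, 0.001, -1.0]]
contact_force: [-1.1, -0.3, -0.1]
grip_width: 0.0879
(-65, -92) 75 [-65.3 -90.8] [10.2  8. ] zmax 0.0463
(65, -92) 76 [ 64.2 -91. ] [10.3  9. ] zmax 0.0464
(-65, -36) 79 [-65.  -35.1] [10.3  8.2] zmax 0.0463
(65, -36) 66 [ 64.4 -35. ] [8.7 8.3] zmax 0.0462
(-65, 36) 81 [-53.   44.6] [19.  20.2] zmax 0.0469
(65, 36) 72 [64.4 36.7] [8.7 8.8] zmax 0.0463
(-65, 92) 83 [-63.9  79.3] [30.6 24.9] zmax 0.0471
(65, 92) 86 [57.  80.3] [24.4 24.2] zmax 0.0465
0.71 [542.2 -49. ] [270.9 193.4] 84.16
```

View pics/w2.png

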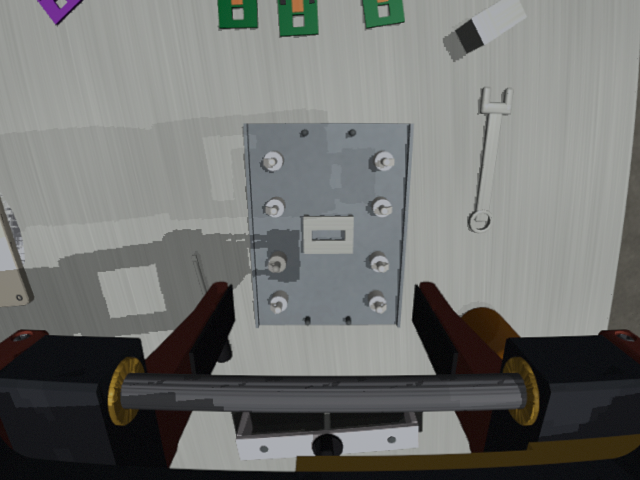

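```bash
python3 - <<'E'
import numpy as np
D=np.load("c.npz");W=D["W"];Z=W[...,2]
ang=np.radians(-5.8);c=np.array([.5428,-.049]);R=np.array([[np.cos(ang),-np.sin(ang)],[np.sin(ang),np.cos(ang)]])
L=(W[...,:2]-c)@R
A=[];B=[]
for y in(-92,-36,36,92):
  for x in(-65,65):
    d=np.linalg.norm(L-np.array([x,y])/1000,axis=-1);t=(d<.0085)&(Z>.043)
    # tip: midrange along x/y
    p=L[t]*1000; m=(np.percentile(p,3,axis=0)+np.percentile(p,97,axis=0))/2
    print((x,y),t.sum(),np.round(p.mean(0)-[x,y],1),np.round(m-[x,y],1)); A.append([x,y]);B.append(p.mean(0))
A=np.array(A,float);B=np.array(B);print((B-A).mean(0)); a=A-A.mean(0);b=B-B.mean(0)
print("rot deg",np.degrees((a[:,0]*b[:,1]-a[:,1]*b[:,0]).sum()/(a**2).sum()))
print(c*1000+R@(B-A).mean(0))
E
python3 go.py .46 .31 .30 -5.8
```

```text
(-65, -92) 33 [0.2 0.8] [0.6 0.5]
(65, -92) 31 [-1.7  0.8] [-1.6  0.5]
(-65, -36) 34 [0.4 0.2] [0.4 0.2]
(65, -36) 26 [-1.   0.2] [-1.   0.1]
(-65, 36) 38 [0.4 0.8] [0.3 0.8]
(65, 36) 33 [-1.2  0.9] [-1.4  0.6]
(-65, 92) 44 [0.1 0.6] [0.2 0.7]
(65, 92) 42 [-1.5  0.7] [-1.6  0.6]
[-0.53428416  0.62912551]
rot deg 0.019479890816985306
[542.33202809 -48.32010239]
t 10.8 cur [ 0.54   -0.0008  0.2989] a -5.95 w 0.088 F [ 0.3  0.2 -0.2] q1,q6 [-1.  5.]
ROW [-0.1118,-0.3008,-0.0019,-0.15]
```

```bash
python3 go.py .45 .285 .33 85;  python3 -m pendant '[[[-0.01,-0.05,-0.03,-10,1],[-0.03,-0.11,-0.03,-20,1],[-0.05,-0.16,-0.03,-30,1],[-0.07,-0.2,-0.03,-40,1],[-0.09,-0.24,-0.03,-50,1],[-0.11,-0.26,-0.03,-60,1],[-0.12,-0.275,-0.03,-70,1],[-0.12,-0.275,-0.03,-80,1],[-0.12,-0.275,-0.03,-90,1],[-0.12,-0.275,-0.03,-91,1],[-0.12,-0.275,-0.03,-91,1]]]'
cat > boards.py <<'E'
from h import *
import sys
s,o=shot("wrist"); save(s,sys.argv[1]); W=cloud(s,o)
for d in env.trace(s,"board_1")[:8]:
    if d["score"]<.2: continue
    m=d["region"]; P=W[m]; col=s["img"][m]; P0=P; P=P[~np.isnan(P[:,0])]
    B=P[(P[:,2]>.002)&(P[:,2]<.0085)]; H=P[(P[:,2]>.027)&(P[:,2]<.036)]
    if len(H)<20 or len(B)<100: continue
    print(round(d["score"],2),np.round(d["rect"]),"rgb",col.mean(0).astype(int),"board",len(B),*rect(B),"sink",len(H),*rect(H),round(float(np.median(H[:,2])),4))
E
python3 boards.py b1.png
```

```text
t 10.8 cur [ 0.54   -0.0008  0.2989] a -5.95 w 0.088 F [ 0.3  0.2 -0.2] q1,q6 [-1.  5.]
ROW [-0.1190,-0.2749,-0.0320,-90.95]
time_s: 12.18
eef_pos: [0.4494, 0.2847, 0.328]
eef_rot: [[0.09, 0.996, 0.004], [0.996, -0.09, -0.002], [-0.001, 0.005, -1.0]]
contact_force: [0.1, 0.3, -0.1]
grip_width: 0.088
0.87 [263. 194. 382. 225.] rgb [ 73 105  77] board 2860 [473.4 281.3] [160.4  44.6] 84.18 sink 445 [473.3 281.8] [43.7 23.9] 84.7 0.03
0.76 [267. 291. 376. 332.] rgb [67 97 70] board 2103 [626.3 267. ] [157.6  45.3] -86.55 sink 457 [626.4 267.5] [44.2 25.6] -86.41 0.0298
0.76 [478.   3. 542. 120.] rgb [99 59 29] board 2844 [300.1 528.6] [142.2  45.7] -14.14 sink 713 [291.6 530.8] [45.3 25.5] -14.68 0.0299
0.69 [292. 116. 420. 158.] rgb [ 74 106  78] board 3453 [381.9 333.7] [160.2  44.9] 82.15 sink 423 [382.1 333.4] [43.1 23.3] 82.72 0.0303
0.6 [270.   0. 377.  65.] rgb [110  54 125] board 2302 [239.  302.8] [126.2  44.5] -60.77 sink 343 [231.5 315.3] [39.8 24.7] -61.64 0.0302
0.56 [259. 238. 373. 271.] rgb [ 72 103  76] board 2530 [537.3 266.1] [160.3  44.7] 87.03 sink 450 [537.4 266.3] [43.9 24.9] 86.23 0.03
```

View pics/b1.png

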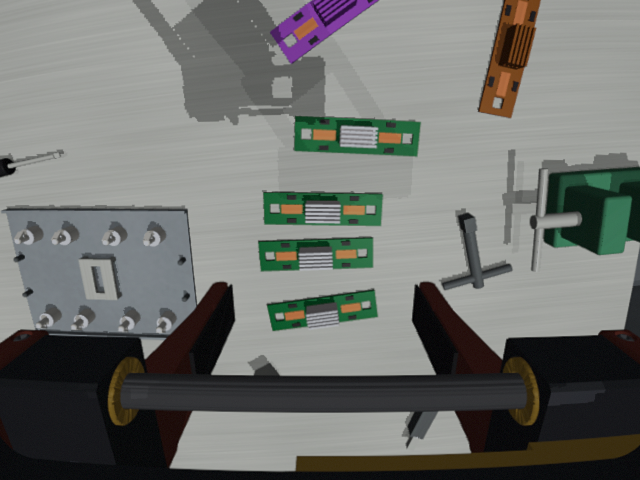

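The four green boards in the close view are at (357,136), (322,208), (315,253) and (321,310). They match the description, so the brown one at (510,60) and the purple one at (325,25) are out. I'll take the nearest board first.

```bash
python3 go.py .382 .3335 .008 82.4
```

```text
t 12.28 cur [0.4493 0.2849 0.3281] a 84.89 w 0.0882 F [-0.8  0.1  0. ] q1,q6 [ 31. -54.]
ROW [0.0428,-0.0728,0.3197,2.49]
```

```bash
python3 -m pendant '[[[0.02,-0.036,0.05,2.5,1],[0.0428,-0.0728,0.11,2.5,1],[0.0428,-0.0728,0.17,2.5,1],[0.0428,-0.0728,0.23,2.5,1],[0.0428,-0.0728,0.28,2.5,1],[0.0428,-0.0728,0.305,2.5,1],[0.0428,-0.0728,0.316,2.5,1],[0.0428,-0.0728,0.32,2.5,1],[0.0428,-0.0728,0.32,2.5,-0.5],[0.0428,-0.0728,0.32,2.5,-0.5],[0.0428,-0.0728,0.32,2.5,-0.5],[0.0428,-0.0728,0.32,2.5,-0.5],[0.0428,-0.0728,0.32,2.5,-0.5]]]' 30;python3 go.py .5459 -.0127 .1 -5.8
```

```text
time_s: 13.9
eef_pos: [0.3821, 0.3336, 0.0079]
eef_rot: [[0.132, 0.991, 0.005], [0.991, -0.132, -0.001], [-0.001, 0.005, -1.0]]
contact_force: [-0.2, -0.9, 2.7]
grip_width: 0.0437
t 13.9 cur [0.3821 0.3336 0.0079] a 82.39 w 0.0437 F [-0.2 -0.9  2.7] q1,q6 [ 40. -42.]
ROW [-0.3216,0.2086,-0.0909,88.19]
```

```bash
python3 -m pendant '[[[0,0,-0.04,0,-0.5],[-0.03,0.02,-0.091,10,-0.5],[-0.08,0.05,-0.091,20,-0.5],[-0.13,0.08,-0.091,30,-0.5],[-0.18,0.11,-0.091,40,-0.5],[-0.23,0.14,-0.091,50,-0.5],[-0.28,0.18,-0.091,60,-0.5],[-0.32,0.2086,-0.091,70,-0.5],[-0.3216,0.2086,-0.091,80,-0.5],[-0.3216,0.2086,-0.091,88.2,-0.5],[-0.3216,0.2086,-0.091,88.2,-0.5],[-0.3216,0.2086,-0.091,88.2,-0.5]]]'
cat > held.py <<'E'
from h import *
import sys
s,o=shot("wrist"); save(s,sys.argv[1]); W=cloud(s,o); R=np.array(o["eef_rot"]); T=(W-np.array(o["eef_pos"]))@R*1000
m=s["range_z"]>0
for d in env.trace(s,"board_1")[:3]:
    P=T[d["region"]]; P=P[~np.isnan(P[:,0])]
    B=P[abs(P[:,2]-3)<3]; H=P[(P[:,2]<-18)&(P[:,2]>-28)]
    print(round(d["score"],2),np.round(d["rect"]),"tool mm: board",len(B),*(rect(B/1000) if len(B)>50 else ["-"]),"z",np.round(np.percentile(P[:,2],[5,50,95])),"sink",len(H),*(rect(H/1000) if len(H)>20 else ["-"]))
E
python3 held.py h1.png; python3 go.py .5459 -.0127 .1 -5.8
```

```text
time_s: 15.4
eef_pos: [0.5456, -0.0125, 0.1]
eef_rot: [[0.995, -0.098, 0.004], [-0.098, -0.995, -0.001], [0.005, 0.001, -1.0]]
contact_force: [0.0, -1.0, -1.7]
grip_width: 0.0441
0.85 [158. 254. 490. 354.] tool mm: board 15768 [-0.   0.5] [161.1  44.9] -0.3 z [-23.   3.   5.] sink 5330 [0.  0.6] [61.6 25.4] -0.23
t 15.5 cur [ 0.5458 -0.0124  0.1001] a -5.68 w 0.0439 F [ 0.2  1.2 -1.4] q1,q6 [-3.  3.]
ROW [0.0002,0.0002,0.0001,0.12]
```

View pics/h1.png

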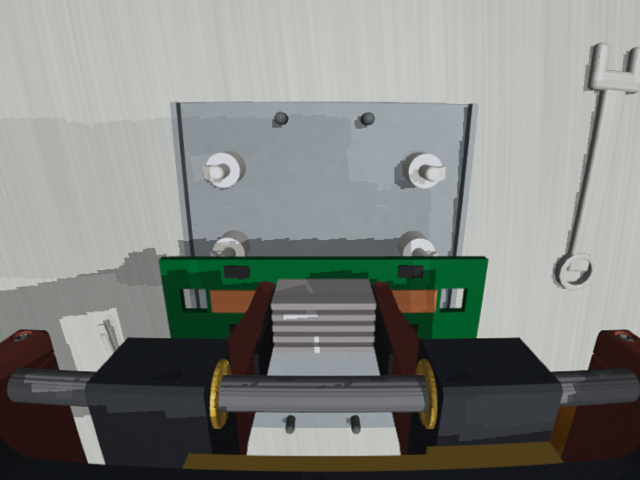

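```bash
python3 -m pendant '[[[0,-0.0005,0.03,-0.1,-0.5],[0,-0.0005,0.04,-0.1,-0.5],[0,-0.0005,0.05,-0.1,-0.5],[0,-0.0005,0.056,-0.1,-0.5]]]';python3 -m pendant '[[[0,0,0.001,0,-0.5],[0,0,0.002,0,-0.5],[0,0,0.003,0,-0.5]]]'
```

```text
time_s: 16.0
eef_pos: [0.5466, -0.012, 0.0443]
eef_rot: [[0.995, -0.097, 0.006], [-0.097, -0.995, -0.001], [0.006, 0.001, -1.0]]
contact_force: [-0.7, -0.3, 13.7]
grip_width: 0.0438
time_s: 16.38
eef_pos: [0.5476, -0.0121, 0.0429]
eef_rot: [[0.995, -0.097, 0.007], [-0.097, -0.995, -0.002], [0.007, 0.001, -1.0]]
contact_force: [-3.0, 0.6, 14.9]
grip_width: 0.044
```

```bash
python3 -m pendant '[[[-0.0015,0,0.002,0,-0.5],[-0.0015,0,0.004,0,-0.5],[-0.0015,0,0.006,0,-0.5]]]';python3 -m pendant '[[[0,0,0.002,0,-0.5],[0,0,0.004,0,-0.5],[0,0,0.005,0,-0.5]]]'
```

```text
time_s: 16.75
eef_pos: [0.5479, -0.0121, 0.0396]
eef_rot: [[0.995, -0.096, 0.011], [-0.096, -0.995, -0.002], [0.011, 0.001, -1.0]]
contact_force: [-3.2, -1.0, 20.2]
grip_width: 0.0443
time_s: 17.12
eef_pos: [0.5472, -0.012, 0.0351]
eef_rot: [[0.995, -0.097, 0.009], [-0.096, -0.995, -0.002], [0.009, 0.001, -1.0]]
contact_force: [-3.8, 0.9, 7.4]
grip_width: 0.0443
```

```bash
python3 -m pendant '[[[0,0,0.002,0,-0.5],[0,0,0.003,0,-0.5],[0,0,0.003,0,-0.5]]]'
```

```text
time_s: 17.5
eef_pos: [0.5469, -0.012, 0.0323]
eef_rot: [[0.995, -0.096, 0.009], [-0.096, -0.995, -0.002], [0.009, 0.001, -1.0]]
contact_force: [-3.6, 0.9, 4.4]
grip_width: 0.0441
```

```bash
python3 -m pendant '[[[0,0,0.001,0,-0.5],[0,0,0.0025,0,-0.5],[0,0,0.0035,0,-0.5]]]'
```

```text
time_s: 17.88
eef_pos: [0.547, -0.012, 0.0318]
eef_rot: [[0.995, -0.096, 0.009], [-0.096, -0.995, -0.002], [0.009, 0.001, -1.0]]
contact_force: [-14.2, 0.6, 49.8]
grip_width: 0.044
```

```bash
python3 -m pendant '[[[0,0,-0.001,0,-0.5],[0,0,-0.001,0,0.4],[0,0,-0.001,0,0.4],[0,0,-0.001,0,0.4],[0,0,-0.02,0,0.4],[0,0,-0.08,0,0.4],[0,0,-0.14,0,0.4],[0,0,-0.2,0,0.4],[0,0,-0.25,0,0.4],[0,0,-0.25,0,0.4]]]'
cat > seat.py <<'E'
from h import *
s,o=shot("wrist"); W=cloud(s,o); save(s,"seat.png")
ang=np.radians(-5.8);c=np.array([.5423,-.0485]);R=np.array([[np.cos(ang),-np.sin(ang)],[np.sin(ang),np.cos(ang)]])
L=(W[...,:2]-c)@R*1000; Z=W[...,2]*1000
im=s["img"].astype(int); green=(im[...,1]>im[...,0]+12)&(im[...,1]>im[...,2]+12)
for b,y in enumerate((-92,-36,36,92),1):
    m=green&(abs(L[...,1]-y)<28)&(abs(L[...,0])<95)&(Z>20)&(Z<45)
    if m.sum()<200: continue
    P=L[m]; h=Z[m]; A=np.c_[np.ones(len(P)),P[:,0],P[:,1]-y]; k=np.linalg.lstsq(A,h,rcond=None)[0]
    print("bay",b,m.sum(),"top z mid %.1f x-tilt over130 %.1f y-tilt over44 %.1f"%(k[0],k[1]*130,k[2]*44),"ends",[round(float(np.median(h[(P[:,0]*sg>52)])),1) for sg in(-1,1)],*rect(P/1000))
E
python3 seat.py; python3 boards.py b2.png
```

```text
time_s: 19.12
eef_pos: [0.5471, -0.0116, 0.2875]
eef_rot: [[0.995, -0.096, 0.018], [-0.096, -0.995, -0.002], [0.019, 0.0, -1.0]]
contact_force: [-0.2, -0.3, -0.1]
grip_width: 0.0615
bay 3 2992 top z mid 30.3 x-tilt over130 -0.0 y-tilt over44 0.0 ends [30.3, 30.2] [ 1.  34.8] [159.5  47. ] 0.18
```

```bash
python3 -c "
from plant import env;import numpy as np;o=env.observe();print(np.round(o['eef_rot'],4),o['eef_pos'])"; python3 go.py .45 .285 .30 85;  python3 -m pendant '[[[-0.01,-0.05,-0.01,-10,1],[-0.03,-0.11,-0.01,-20,1],[-0.05,-0.16,-0.01,-30,1],[-0.07,-0.2,-0.01,-40,1],[-0.09,-0.24,-0.01,-50,1],[-0.11,-0.26,-0.01,-60,1],[-0.127,-0.285,-0.01,-70,1],[-0.127,-0.285,-0.01,-80,1],[-0.127,-0.285,-0.01,-90,1],[-0.127,-0.285,-0.01,-90.5,1],[-0.127,-0.285,-0.01,-90.5,1],[-0.127,-0.285,-0.01,-90.5,1]]]'; python3 -c "
from plant import env;import numpy as np;o=env.observe();print(np.round(o['eef_rot'],4),o['eef_pos'])"; python3 boards.py b3.png
```

```text
[[ 9.953e-01 -9.640e-02  7.700e-03]
 [-9.630e-02 -9.953e-01 -1.600e-03]
 [ 7.900e-03  8.000e-04 -1.000e+00]] [ 0.54401531 -0.011519    0.28147085]
t 19.27 cur [ 0.544  -0.0115  0.2815] a -5.53 w 0.0612 F [-0.2  0.3 -0.5] q1,q6 [-2.  3.]
ROW [-0.1220,-0.2861,-0.0197,-90.53]
time_s: 20.78
eef_pos: [0.4449, 0.2842, 0.2898]
eef_rot: [[0.09, 0.996, 0.007], [0.996, -0.09, -0.002], [-0.001, 0.007, -1.0]]
contact_force: [-0.0, -0.3, 0.3]
grip_width: 0.0875
[[ 0.0897  0.9959  0.0071]
 [ 0.996  -0.0897 -0.002 ]
 [-0.0014  0.0072 -1.    ]] [0.44487444 0.28419773 0.28982826]
0.88 [262. 303. 384. 350.] rgb [65 94 68] board 2417 [626.3 266.8] [159.8  45.3] -86.65 sink 485 [625.6 267.7] [44. 25.] -86.6 0.0296
0.82 [266.   0. 372.  62.] rgb [110  55 123] board 2576 [242.4 296.6] [112.6  44.8] -61.21 sink 183 [244.5 311.8] [33.  14.6] 85.28 0.03
0.77 [260. 201. 388. 235.] rgb [ 74 105  78] board 3289 [473.6 281.3] [160.1  44.6] 84.06 sink 555 [473.4 281.6] [44.  24.5] 83.67 0.03
0.71 [255. 250. 378. 284.] rgb [ 70 101  74] board 2912 [537.4 266. ] [159.9  45.1] 86.83 sink 536 [537.2 266.3] [44.  24.7] 88.33 0.0298
0.61 [493.   0. 558. 121.] rgb [96 57 28] board 3043 [304.1 527.6] [134.4  45.4] -13.98 sink 845 [291.7 530.9] [45.  25.9] -13.17 0.0298
```

```bash
python3 go.py .4735 .2815 .0075 84.1
```

```text
t 20.88 cur [0.445  0.2843 0.2901] a 84.9 w 0.0877 F [0.5 0.6 0.5] q1,q6 [ 31. -53.]
ROW [0.0000,0.0264,0.2828,0.80]
```

```bash
python3 -m pendant '[[[0,0.0264,0.05,0.8,1],[0,0.0264,0.11,0.8,1],[0,0.0264,0.17,0.8,1],[0,0.0264,0.23,0.8,1],[0,0.0264,0.265,0.8,1],[0,0.0264,0.278,0.8,1],[0,0.0264,0.2828,0.8,1],[0,0.0264,0.2828,0.8,-0.5],[0,0.0264,0.2828,0.8,-0.5],[0,0.0264,0.2828,0.8,-0.5],[0,0.0264,0.2828,0.8,-0.5],[0,0.0264,0.2828,0.8,-0.5]]]' 30;python3 go.py .5518 .0425 .1 -5.8
```

```text
time_s: 22.38
eef_pos: [0.4736, 0.2815, 0.0078]
eef_rot: [[0.103, 0.995, 0.008], [0.995, -0.103, -0.001], [-0.001, 0.008, -1.0]]
contact_force: [-0.7, -1.0, 2.2]
grip_width: 0.044
t 22.38 cur [0.4736 0.2815 0.0078] a 84.1 w 0.044 F [-0.7 -1.   2.2] q1,q6 [ 30. -54.]
ROW [-0.2298,0.1031,-0.0912,89.90]
```

```bash
python3 -m pendant '[[[0,0,-0.04,0,-0.5],[-0.02,0.01,-0.091,10,-0.5],[-0.05,0.03,-0.091,20,-0.5],[-0.08,0.05,-0.091,30,-0.5],[-0.11,0.06,-0.091,40,-0.5],[-0.14,0.07,-0.091,50,-0.5],[-0.17,0.08,-0.091,60,-0.5],[-0.2,0.09,-0.091,70,-0.5],[-0.2298,0.1031,-0.091,80,-0.5],[-0.2298,0.1031,-0.091,89.9,-0.5],[-0.2298,0.1031,-0.091,89.9,-0.5],[-0.2298,0.1031,-0.091,89.9,-0.5],[-0.2298,0.1031,-0.091,89.9,-0.5]]]'
cat >> seat.py <<'E'
# tips of free posts, local mm residual
for y in(-92,-36):
  for x in(-65,65):
    d=np.linalg.norm(L-np.array([x,y]),axis=-1);t=(d<8.5)&(Z>43)
    if t.sum()>10: print((x,y),t.sum(),np.round(L[t].mean(0)-[x,y],1))
E
python3 held.py h2.png; python3 seat.py; python3 go.py .5518 .0425 .1 -5.8
```

```text
time_s: 24.0
eef_pos: [0.5516, 0.0429, 0.0997]
eef_rot: [[0.995, -0.099, 0.008], [-0.099, -0.995, -0.002], [0.008, 0.001, -1.0]]
contact_force: [-0.1, 0.1, -1.0]
grip_width: 0.0438
0.93 [272. 352. 375. 365.] tool mm: board 0 - z [42. 44. 70.] sink 53 [ 1.3 12. ] [40.6  1.6] -0.42
0.86 [233.   4. 304.  36.] tool mm: board 0 - z [94. 95. 98.] sink 0 -
0.8 [384.   0. 458.  27.] tool mm: board 0 - z [95. 96. 99.] sink 0 -
t 24.15 cur [0.5517 0.0428 0.0998] a -5.73 w 0.0438 F [ 0.2  0.4 -1.5] q1,q6 [3. 9.]
ROW [0.0002,0.0003,-0.0002,0.07]
```

```bash
cat > held.py <<'E'
from h import *
import sys
s,o=shot("wrist"); save(s,sys.argv[1]); W=cloud(s,o); R=np.array(o["eef_rot"]); T=(W-np.array(o["eef_pos"]))@R*1000
im=s["img"].astype(int); g=(im[...,1]>im[...,0]+12)&(im[...,1]>im[...,2]+12)&(abs(T[...,2]-3)<4)&(abs(T[...,0])<95)&(abs(T[...,1])<40)
P=T[g]; print("held board in tool mm:",g.sum(),*rect(P/1000), "z",np.round(np.percentile(P[:,2],[5,50,95]),1), "zL,zR",np.median(P[P[:,0]<-50,2]),np.median(P[P[:,0]>50,2]))
E
python3 held.py h2.png
```

```text
held board in tool mm: 13158 [0.  0.4] [160.8  45.2] -0.1 z [2.4 3.5 4.9] zL,zR 3.515281715635935 3.5280155139077305
```

```bash
python3 -m pendant '[[[0,-0.0003,0.03,0,-0.5],[0,-0.0003,0.045,0,-0.5],[0,-0.0003,0.053,0,-0.5],[0,-0.0003,0.057,0,-0.5],[0,-0.0003,0.06,0,-0.5],[0,-0.0003,0.063,0,-0.5],[0,-0.0003,0.066,0,-0.5],[0,-0.0003,0.068,0,-0.5],[0,-0.0003,0.07,0,-0.5],[0,-0.0003,0.0705,0,-0.5],[0,-0.0003,0.0705,0,-0.5]]]'
```

```text
time_s: 25.58
eef_pos: [0.5537, 0.0431, 0.0331]
eef_rot: [[0.995, -0.1, 0.011], [-0.1, -0.995, -0.001], [0.011, 0.0, -1.0]]
contact_force: [-8.5, -0.5, 38.8]
grip_width: 0.0438
```

```bash
python3 -m pendant '[[[-0.001,0,0.002,0,-0.5],[-0.001,0,0.0035,0,-0.5],[-0.001,0,0.0045,0,-0.5],[-0.001,0,0.0045,0,-0.5]]]'
```

```text
time_s: 26.08
eef_pos: [0.5538, 0.0432, 0.0327]
eef_rot: [[0.995, -0.1, 0.012], [-0.1, -0.995, -0.001], [0.012, 0.0, -1.0]]
contact_force: [-11.4, 0.1, 44.4]
grip_width: 0.0437
```

```bash
python3 -m pendant '[[[-0.0015,0,-0.0005,0,-0.5],[-0.0015,0,-0.0005,0,0.4],[-0.0015,0,-0.0005,0,0.4],[-0.0015,0,-0.0005,0,0.4],[-0.0015,0,-0.03,0,0.4],[-0.0015,0,-0.08,0,0.4],[-0.0015,0,-0.14,0,0.4],[-0.0015,0,-0.19,0,0.4],[-0.0015,-0.05,-0.19,0,0.4],[-0.0015,-0.05,-0.19,0,0.4],[-0.0015,-0.05,-0.19,0,0.4],[-0.0015,-0.05,-0.19,0,0.4]]]'; python3 seat.py
```

```text
time_s: 27.58
eef_pos: [0.5544, 0.0926, 0.2219]
eef_rot: [[0.995, -0.1, 0.011], [-0.1, -0.995, -0.002], [0.011, 0.001, -1.0]]
contact_force: [0.6, 0.1, 0.9]
grip_width: 0.0617
bay 3 2438 top z mid 30.3 x-tilt over130 -0.1 y-tilt over44 -0.1 ends [30.4, 30.2] [-0.6 33.6] [139.1  50.2] 0.03
bay 4 3607 top z mid 30.4 x-tilt over130 -0.1 y-tilt over44 -0.2 ends [30.4, 30.4] [ 1.2 91.8] [159.8  45.1] 0.13
(-65, -92) 23 [1.4 1. ]
(65, -92) 17 [-0.3  0.8]
(-65, -36) 22 [0.6 2.9]
(65, -36) 21 [-0.   2.3]
```

View pics/seat.png

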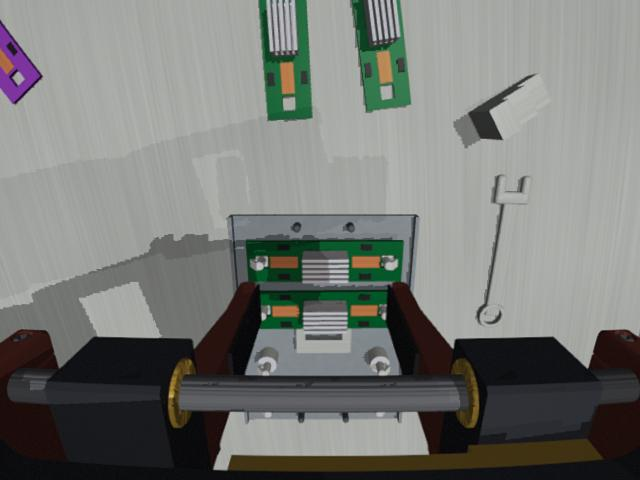

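Both seated boards lie flat at about 30.4 mm (nominal 31) with their posts through the holes at (258,263), (389,263), (265,311) and (383,311). The remaining two green boards are at (288,60) and (385,55). Next I look at them again.

```bash
python3 go.py .49 .28 .25 87; python3 -m pendant '[[[-0.01,-0.04,-0.03,-10,1],[-0.02,-0.08,-0.03,-20,1],[-0.03,-0.12,-0.03,-30,1],[-0.045,-0.16,-0.03,-40,1],[-0.06,-0.18,-0.03,-50,1],[-0.08,-0.19,-0.03,-60,1],[-0.083,-0.19,-0.03,-70,1],[-0.083,-0.19,-0.03,-80,1],[-0.083,-0.19,-0.03,-90,1],[-0.083,-0.19,-0.03,-92.7,1],[-0.083,-0.19,-0.03,-92.7,1],[-0.083,-0.19,-0.03,-92.7,1]]]';python3 boards.py b4.png;  python3 go.py .5373 .2661 .0075 86.8
```

```text
t 27.62 cur [0.5545 0.0925 0.222 ] a -5.77 w 0.0618 F [ 0.4  0.2 -0.5] q1,q6 [ 8. 14.]
ROW [-0.0827,-0.1800,-0.0290,-92.77]
time_s: 29.12
eef_pos: [0.4909, 0.2896, 0.2507]
eef_rot: [[0.055, 0.998, 0.011], [0.998, -0.055, -0.002], [-0.001, 0.011, -1.0]]
contact_force: [0.1, -0.6, 0.3]
grip_width: 0.0878
0.76 [243. 285. 378. 333.] rgb [68 97 72] board 3083 [626.7 266.7] [159.7  46.1] -86.48 sink 648 [626.3 267.4] [44.1 25.9] -86.2 0.0299
0.68 [235. 226. 375. 257.] rgb [ 69 101  73] board 3600 [537.3 265.5] [159.8  44.3] 87.0 sink 621 [537.1 266. ] [43.2 24.3] 87.04 0.0301
0.52 [  0. 176. 171. 342.] rgb [105 110 113] board 10893 [543.1 -28.7] [234.8 199.9] 83.61 sink 434 [547.1 -11.6] [160.3 156.1] -6.06 0.0312
t 29.23 cur [0.4908 0.2897 0.2508] a 86.87 w 0.0879 F [0.3 0.4 0.2] q1,q6 [ 30. -57.]
ROW [-0.0208,0.0450,0.2439,0.07]
```

```bash
python3 -m pendant '[[[-0.01,0.0225,0.05,0,1],[-0.021,0.045,0.11,0,1],[-0.021,0.045,0.17,0,1],[-0.021,0.045,0.21,0,1],[-0.021,0.045,0.235,0,1],[-0.021,0.045,0.243,0,1],[-0.021,0.045,0.2439,0,1],[-0.021,0.045,0.2439,0,-0.5],[-0.021,0.045,0.2439,0,-0.5],[-0.021,0.045,0.2439,0,-0.5],[-0.021,0.045,0.2439,0,-0.5],[-0.021,0.045,0.2439,0,-0.5]]]' 30;python3 go.py .5325 -.1401 .11 -5.8
```

```text
time_s: 30.72
eef_pos: [0.5373, 0.2659, 0.0077]
eef_rot: [[0.055, 0.998, 0.011], [0.999, -0.055, -0.002], [-0.001, 0.011, -1.0]]
contact_force: [-0.9, 0.7, 1.0]
grip_width: 0.0436
t 30.73 cur [0.5373 0.2659 0.0077] a 86.87 w 0.0436 F [-0.9  0.7  1. ] q1,q6 [ 25. -61.]
ROW [-0.4058,0.0185,-0.1017,92.67]
```

```bash
python3 -m pendant '[[[0,0,-0.05,0,-0.5],[-0.03,0,-0.1017,10,-0.5],[-0.08,0.005,-0.1017,20,-0.5],[-0.13,0.01,-0.1017,30,-0.5],[-0.18,0.01,-0.1017,40,-0.5],[-0.23,0.012,-0.1017,50,-0.5],[-0.28,0.015,-0.1017,60,-0.5],[-0.33,0.0185,-0.1017,70,-0.5],[-0.38,0.0185,-0.1017,80,-0.5],[-0.4058,0.0185,-0.1017,90,-0.5],[-0.4058,0.0185,-0.1017,92.7,-0.5],[-0.4058,0.0185,-0.1017,92.7,-0.5],[-0.4058,0.0185,-0.1017,92.7,-0.5],[-0.4058,0.0185,-0.1017,92.7,-0.5]]]';python3 held.py h3.png; python3 go.py .5328 -.1401 .1 -5.8
```

```text
time_s: 32.48
eef_pos: [0.5325, -0.1397, 0.1099]
eef_rot: [[0.995, -0.1, 0.011], [-0.1, -0.995, -0.002], [0.011, 0.0, -1.0]]
contact_force: [-0.4, -0.4, -1.7]
grip_width: 0.0438
held board in tool mm: 13310 [-0.1  0.2] [161.  45.] -0.08 z [2.2 3.3 4.8] zL,zR 3.3422598423450505 3.3182224565566214
t 32.52 cur [ 0.5325 -0.1396  0.1099] a -5.76 w 0.0438 F [-0.2 -0.7 -1.1] q1,q6 [-16. -10.]
ROW [0.0002,0.0004,0.0099,0.04]
```

```bash
python3 -m pendant '[[[-0.001,0.0003,0.03,0,-0.5],[-0.001,0.0003,0.05,0,-0.5],[-0.001,0.0003,0.06,0,-0.5],[-0.001,0.0003,0.066,0,-0.5],[-0.001,0.0003,0.07,0,-0.5],[-0.001,0.0003,0.073,0,-0.5],[-0.001,0.0003,0.076,0,-0.5],[-0.001,0.0003,0.078,0,-0.5],[-0.001,0.0003,0.08,0,-0.5],[-0.001,0.0003,0.081,0,-0.5],[-0.001,0.0003,0.081,0,-0.5]]]'
```

```text
time_s: 33.9
eef_pos: [0.5343, -0.1404, 0.0329]
eef_rot: [[0.995, -0.1, 0.015], [-0.1, -0.995, -0.003], [0.015, 0.001, -1.0]]
contact_force: [-8.7, 4.0, 43.1]
grip_width: 0.0439
```

```bash
python3 -m pendant '[[[-0.0015,0,-0.0005,0,-0.5],[-0.0015,0,-0.0005,0,0.4],[-0.0015,0,-0.0005,0,0.4],[-0.0015,0,-0.0005,0,0.4],[-0.0015,0,-0.03,0,0.4],[-0.0015,0,-0.08,0,0.4],[-0.0015,0,-0.14,0,0.4],[-0.0015,-0.03,-0.19,0,0.4],[-0.0015,-0.08,-0.22,0,0.4],[-0.0015,-0.08,-0.22,0,0.4],[-0.0015,-0.08,-0.22,0,0.4],[-0.0015,-0.08,-0.22,0,0.4]]]'; python3 seat.py;python3 go.py .58 .28 .25 93.5
```

```text
time_s: 35.4
eef_pos: [0.5368, -0.0608, 0.2514]
eef_rot: [[0.995, -0.101, 0.012], [-0.101, -0.995, -0.003], [0.012, 0.001, -1.0]]
contact_force: [-0.4, -0.1, -0.8]
grip_width: 0.0619
bay 1 2821 top z mid 30.4 x-tilt over130 -0.0 y-tilt over44 -0.4 ends [30.4, 30.4] [  0.  -92.7] [159.5  44.9] -0.07
bay 3 4081 top z mid 30.2 x-tilt over130 -0.2 y-tilt over44 -0.1 ends [30.3, 30.2] [ 1.1 36.1] [160.5  44. ] 0.24
bay 4 4715 top z mid 30.3 x-tilt over130 -0.1 y-tilt over44 -0.0 ends [30.3, 30.2] [ 0.8 91.8] [160.1  44.3] 0.18
(-65, -92) 41 [0.5 0.2]
(65, -92) 41 [-1.2  0.2]
(-65, -36) 49 [0.7 0.1]
(65, -36) 34 [-0.5  0.1]
t 35.45 cur [ 0.5369 -0.0609  0.2514] a -5.81 w 0.0613 F [-0.3 -0.6 -0.3] q1,q6 [-8. -2.]
ROW [0.0084,-0.3435,0.0011,-99.31]
```

```bash
python3 -m pendant '[[[0,-0.04,0,-10,1],[0,-0.08,0,-20,1],[0,-0.12,0,-30,1],[0,-0.16,0,-40,1],[0,-0.2,0,-50,1],[0.002,-0.25,0,-60,1],[0.004,-0.3,0,-70,1],[0.008,-0.34,0,-80,1],[0.008,-0.343,0,-90,1],[0.008,-0.343,0,-99.3,1],[0.008,-0.343,0,-99.3,1],[0.008,-0.343,0,-99.3,1]]]';python3 boards.py b5.png;  python3 go.py .6265 .267 .0075 93.5
```

```text
time_s: 36.95
eef_pos: [0.5796, 0.2788, 0.2505]
eef_rot: [[-0.057, 0.998, 0.011], [0.998, 0.057, -0.003], [-0.004, 0.011, -1.0]]
contact_force: [-1.3, -0.2, -0.1]
grip_width: 0.088
0.77 [239. 217. 382. 259.] rgb [ 71 102  75] board 3766 [626.2 267.3] [160.6  45.1] -86.57 sink 674 [625.8 267.4] [44.1 24.1] -86.84 0.03
t 37.05 cur [0.5797 0.279  0.2509] a 93.34 w 0.088 F [-0.4  0.  -0. ] q1,q6 [ 25. -68.]
ROW [-0.0139,0.0432,0.2439,-0.16]
```

```bash
python3 -m pendant '[[[-0.007,0.0225,0.05,0,1],[-0.0136,0.0432,0.11,0,1],[-0.0136,0.0432,0.17,0,1],[-0.0136,0.0432,0.21,0,1],[-0.0136,0.0432,0.235,0,1],[-0.0136,0.0432,0.243,0,1],[-0.0136,0.0432,0.2439,0,1],[-0.0136,0.0432,0.2439,0,-0.5],[-0.0136,0.0432,0.2439,0,-0.5],[-0.0136,0.0432,0.2439,0,-0.5],[-0.0136,0.0432,0.2439,0,-0.5],[-0.0136,0.0432,0.2439,0,-0.5]]]' 30;python3 go.py .5382 -.0845 .11 -5.8
```

```text
time_s: 38.55
eef_pos: [0.6265, 0.2674, 0.0077]
eef_rot: [[-0.058, 0.998, 0.012], [0.998, 0.058, -0.003], [-0.003, 0.012, -1.0]]
contact_force: [0.2, -0.7, 2.2]
grip_width: 0.0434
t 38.55 cur [0.6265 0.2674 0.0077] a 93.34 w 0.0434 F [ 0.2 -0.7  2.2] q1,q6 [ 22. -71.]
ROW [-0.3465,-0.1074,-0.1024,99.14]
```

```bash
python3 -m pendant '[[[0,0,-0.05,0,-0.5],[-0.03,0,-0.102,10,-0.5],[-0.07,-0.02,-0.102,20,-0.5],[-0.11,-0.03,-0.102,30,-0.5],[-0.15,-0.045,-0.102,40,-0.5],[-0.19,-0.06,-0.102,50,-0.5],[-0.23,-0.07,-0.102,60,-0.5],[-0.27,-0.085,-0.102,70,-0.5],[-0.31,-0.1,-0.102,80,-0.5],[-0.3465,-0.1074,-0.102,90,-0.5],[-0.3465,-0.1074,-0.102,99.1,-0.5],[-0.3465,-0.1074,-0.102,99.1,-0.5],[-0.3465,-0.1074,-0.102,99.1,-0.5],[-0.3465,-0.1074,-0.102,99.1,-0.5]]]';python3 held.py h4.png; python3 go.py .5386 -.0845 .1 -5.8
```

```text
time_s: 40.3
eef_pos: [0.5382, -0.084, 0.1095]
eef_rot: [[0.995, -0.098, 0.012], [-0.098, -0.995, -0.003], [0.012, 0.001, -1.0]]
contact_force: [-1.0, 0.0, -1.5]
grip_width: 0.0437
held board in tool mm: 13485 [-0.3  0.1] [161.6  45.4] -0.19 z [2.2 3.3 4.9] zL,zR 3.518411438488322 3.2178222909687255
t 40.35 cur [ 0.5383 -0.084   0.1095] a -5.64 w 0.0437 F [-0.4  0.6 -1.1] q1,q6 [-10.  -4.]
ROW [0.0002,0.0004,0.0095,0.16]
```

```bash
python3 -m pendant '[[[-0.001,0.0004,0.03,0,-0.5],[-0.001,0.0004,0.05,0,-0.5],[-0.001,0.0004,0.06,0,-0.5],[-0.001,0.0004,0.066,0,-0.5],[-0.001,0.0004,0.07,0,-0.5],[-0.001,0.0004,0.073,0,-0.5],[-0.001,0.0004,0.076,0,-0.5],[-0.001,0.0004,0.078,0,-0.5],[-0.001,0.0004,0.08,0,-0.5],[-0.001,0.0004,0.081,0,-0.5],[-0.001,0.0004,0.081,0,-0.5]]]'
```

```text
time_s: 41.72
eef_pos: [0.5403, -0.0848, 0.0328]
eef_rot: [[0.995, -0.098, 0.016], [-0.098, -0.995, -0.003], [0.016, 0.002, -1.0]]
contact_force: [-8.8, 2.6, 44.2]
grip_width: 0.0436
```

```bash
python3 -m pendant '[[[-0.0015,0,-0.0005,0,-0.5],[-0.0015,0,-0.0005,0,0.4],[-0.0015,0,-0.0005,0,0.4],[-0.0015,0,-0.0005,0,0.4],[-0.0015,0,-0.03,0,0.4],[-0.0015,0,-0.08,0,0.4],[-0.0015,0,-0.14,0,0.4],[-0.0015,-0.03,-0.19,0,0.4],[-0.0015,-0.07,-0.25,0,1],[-0.0015,-0.09,-0.27,0,1],[-0.0015,-0.09,-0.27,0,1],[-0.0015,-0.09,-0.27,0,1],[-0.0015,-0.09,-0.27,0,1]]]'; python3 seat.py; python3 go.py .51 -.28 .30 -1.4
```

```text
time_s: 43.35
eef_pos: [0.5424, 0.005, 0.3007]
eef_rot: [[0.995, -0.099, 0.013], [-0.099, -0.995, -0.003], [0.013, 0.002, -1.0]]
contact_force: [-0.1, 0.2, -0.4]
grip_width: 0.0877
bay 1 2166 top z mid 30.4 x-tilt over130 -0.2 y-tilt over44 -0.4 ends [30.5, 30.4] [  0.  -92.4] [159.7  45.1] 0.22
bay 2 2333 top z mid 30.4 x-tilt over130 -0.2 y-tilt over44 -0.3 ends [30.5, 30.4] [  0.4 -36.4] [159.3  45. ] 0.14
bay 3 2759 top z mid 30.4 x-tilt over130 0.0 y-tilt over44 -0.0 ends [30.4, 30.3] [ 1.1 36.3] [159.4  44. ] 0.06
bay 4 3154 top z mid 30.3 x-tilt over130 -0.1 y-tilt over44 -0.1 ends [30.2, 30.2] [ 1.  91.6] [160.   44.1] 0.16
(-65, -92) 31 [0.6 0.2]
(65, -92) 31 [-0.9  0.6]
(-65, -36) 33 [0.7 0.4]
(65, -36) 26 [0.1 0.3]
t 43.4 cur [0.5425 0.005  0.3009] a -5.67 w 0.0875 F [ 0.5 -0.1 -0. ] q1,q6 [-1.  5.]
ROW [-0.0043,0.2868,0.0014,-4.27]
```

View pics/seat.png

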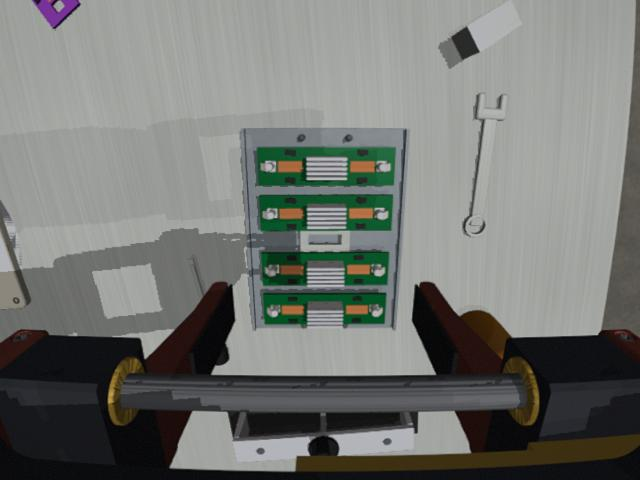

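All four boards lie flat in their bays, heat sinks at (325,168), (326,216), (325,271) and (324,314), with every post through its hole. The bridge is on the mat, knob at (323,446). I'll measure the bridge next.

```bash
python3 -m pendant '[[[0,0.06,0,-4.3,1],[0,0.12,0,-4.3,1],[0,0.18,0,-4.3,1],[-0.003,0.24,0,-4.3,1],[-0.004,0.287,0,-4.3,1],[-0.004,0.287,0,-4.3,1],[-0.004,0.287,0,-4.3,1],[-0.004,0.287,0,-4.3,1]]]'; python3 look2.py w3.png; python3 go.py .511 -.339 .0757 -1.4
```

```text
time_s: 44.4
eef_pos: [0.5102, -0.2791, 0.3011]
eef_rot: [[1.0, -0.023, 0.012], [-0.023, -1.0, -0.003], [0.012, 0.002, -1.0]]
contact_force: [0.4, -0.7, -0.5]
grip_width: 0.0876
chassis 0.74 [246.   0. 436. 124.] 8909 z [0.004 0.006 0.036] [ 535.9 -117.1] [209.  134.6] -5.32
    0.003 6631 [ 535.4 -116.4] [193.7 133.9] -5.5 [ 0.5319 -0.1418  0.0053]
    0.017 75 [ 513.4 -165.5] [94.8 22. ] -20.69 [ 0.5534 -0.1721  0.0202]
bridge 0.93 [213. 226. 436. 289.] 8304 z [0.056 0.065 0.102] [ 511.3 -349.9] [295.2  78.3] 2.65
    0.062 6433 [ 511.2 -339.2] [257.1  41. ] -0.73 [ 0.5006 -0.338   0.0644]
    0.094 751 [ 511.8 -339. ] [55.8 15.7] 89.04 [ 0.5122 -0.3368  0.1021]
    0.003 70 [ 500.2 -353.5] [272.3  68.9] -0.71 [ 0.4837 -0.3291  0.0046]
bridge 0.61 [264.  49. 414. 101.] 5729 z [0.029 0.031 0.056] [ 533.1 -138.4] [160.2  49.5] -5.85
knob_grip 0.76 [303. 232. 345. 291.] 1519 z [0.01  0.093 0.103] [ 512.6 -363.1] [104.6  42.2] -88.58
    0.062 237 [ 512.3 -338.4] [42.9 38.9] -2.0 [ 0.5211 -0.3353  0.0714]
    0.094 753 [ 511.8 -339. ] [55.8 15.7] 89.04 [ 0.5121 -0.3369  0.1021]
t 44.6 cur [ 0.5105 -0.2794  0.3015] a -1.29 w 0.0878 F [-0.2 -0.6  0.1] q1,q6 [-30. -29.]
ROW [-0.0011,0.0589,0.2260,0.11]
```

```bash
python3 -m pendant '[[[-0.0004,0.03,0.05,-0.3,0.6],[-0.0004,0.0589,0.11,-0.3,0.2],[-0.0004,0.0589,0.17,-0.3,0],[-0.0004,0.0589,0.2,-0.3,0],[-0.0004,0.0589,0.215,-0.3,0],[-0.0004,0.0589,0.2235,-0.3,0],[-0.0004,0.0589,0.2235,-0.3,0],[-0.0004,0.0589,0.2235,-0.3,-1],[-0.0004,0.0589,0.2235,-0.3,-1],[-0.0004,0.0589,0.2235,-0.3,-1],[-0.0004,0.0589,0.2235,-0.3,-1],[-0.0004,0.0589,0.2235,-0.3,-1],[-0.0004,0.0589,0.2235,-0.3,-1]]]' 50; python3 go.py .5424 -.0486 .25 84.2
```

```text
time_s: 46.22
eef_pos: [0.5118, -0.3392, 0.0788]
eef_rot: [[1.0, -0.017, 0.013], [-0.017, -1.0, -0.004], [0.013, 0.003, -1.0]]
contact_force: [-1.7, -0.3, 7.0]
grip_width: 0.0155
t 46.23 cur [ 0.5118 -0.3392  0.0788] a -0.99 w 0.0155 F [-1.7 -0.3  7. ] q1,q6 [-35. -34.]
ROW [0.0278,-0.2905,-0.1718,-85.19]
```

```bash
python3 -m pendant '[[[0,0,-0.02,0,-1],[0,0,-0.07,0,-1],[0,0,-0.12,0,-1],[0,-0.03,-0.14,-10,-1],[0,-0.06,-0.14,-20,-1],[0,-0.1,-0.14,-30,-1],[0,-0.14,-0.14,-40,-1],[0.01,-0.18,-0.14,-50,-1],[0.015,-0.22,-0.14,-60,-1],[0.02,-0.26,-0.14,-70,-1],[0.0278,-0.29,-0.14,-78,-1],[0.0278,-0.2905,-0.14,-85,-1],[0.0278,-0.2905,-0.14,-85,-1],[0.0278,-0.2905,-0.14,-85,-1],[0.0278,-0.2905,-0.14,-85,-1]]]'
cat > br.py <<'E'
from h import *
import sys
s,o=shot("wrist"); save(s,sys.argv[1]); W=cloud(s,o); im=s["img"]
z0=o["eef_pos"][2]-.0758
D=env.trace(s,"bridge"); 
for d in D[:2]:
    P=W[d["region"]];P=P[~np.isnan(P[:,0])]; Q=P[abs(P[:,2]-z0-.062)<.006]
    if len(Q)>200:
        A=np.c_[np.ones(len(Q)),Q[:,:2]-Q[:,:2].mean(0)];k=np.linalg.lstsq(A,Q[:,2],rcond=None)[0]
        print("bridge top",len(Q),*rect(Q),"z,dz/dx,dz/dy",np.round(k,4),"expect",z0+.062)
for d in env.trace(s,"chassis")[:1]:
    P=W[d["region"]];P=P[~np.isnan(P[:,0])];Q=P[(P[:,2]>.003)&(P[:,2]<.009)];print("chassis",d["score"],*rect(Q))
E
python3 br.py br1.png; python3 go.py .5424 -.0486 .16 84.0
```

```text
time_s: 48.1
eef_pos: [0.5426, -0.0491, 0.2182]
eef_rot: [[0.106, 0.994, 0.013], [0.994, -0.106, -0.004], [-0.002, 0.014, -1.0]]
contact_force: [0.3, -1.0, -5.1]
grip_width: 0.0157
bridge top 28164 [542.5 -49.4] [256.8  41.1] 85.37 z,dz/dx,dz/dy [ 0.2036  0.0205 -0.0097] expect 0.20444260737172285
chassis 0.74 [518.7 -46. ] [271.2 146.5] 84.68
t 48.25 cur [ 0.5427 -0.049   0.2182] a 83.94 w 0.0162 F [-0.6  0.6 -4.4] q1,q6 [ -6. -90.]
ROW [0.0005,-0.0011,0.0582,-0.06]
```

View pics/br1.png

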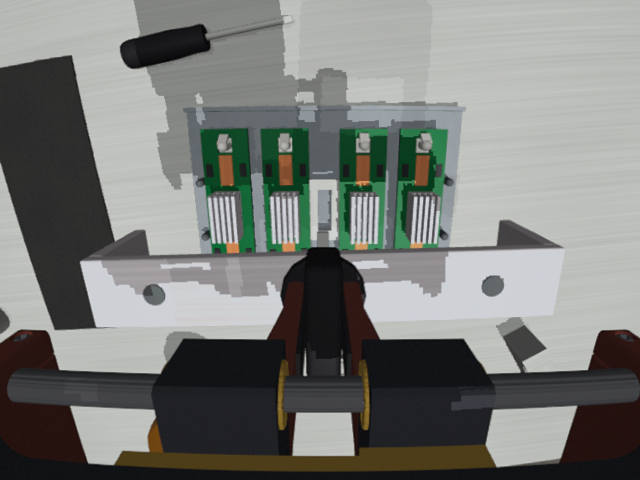

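```bash
python3 go.py .5419 -.0480 .105 82.8
```

```text
t 48.25 cur [ 0.5427 -0.049   0.2182] a 83.94 w 0.0162 F [-0.6  0.6 -4.4] q1,q6 [ -6. -90.]
ROW [0.0011,-0.0024,0.1131,1.14]
```

```bash
python3 -m pendant '[[[0.001,-0.0024,0.03,0.6,-1],[0.001,-0.0024,0.06,1.2,-1],[0.001,-0.0024,0.085,1.2,-1],[0.001,-0.0024,0.1,1.2,-1],[0.001,-0.0024,0.108,1.2,-1],[0.001,-0.0024,0.113,1.2,-1],[0.001,-0.0024,0.113,1.2,-1],[0.001,-0.0024,0.113,1.2,-1]]]'; python3 br.py br2.png; python3 go.py .5419 -.0480 .0818 82.8
```

```text
time_s: 49.25
eef_pos: [0.5424, -0.0482, 0.1058]
eef_rot: [[0.126, 0.992, 0.014], [0.992, -0.126, -0.004], [-0.002, 0.015, -1.0]]
contact_force: [0.2, 0.6, -3.8]
grip_width: 0.0159
bridge top 28203 [542.3 -48.7] [256.5  41.1] 84.25 z,dz/dx,dz/dy [ 0.0911  0.0215 -0.0101] expect 0.09195182598476155
chassis 0.79 [542.8 -48.5] [270.6 193.6] 84.13
t 49.4 cur [ 0.5422 -0.0482  0.1056] a 82.74 w 0.0158 F [ 0.4  0.2 -3.9] q1,q6 [ -6. -89.]
ROW [0.0002,-0.0006,0.0238,-0.06]
```

View pics/br2.png

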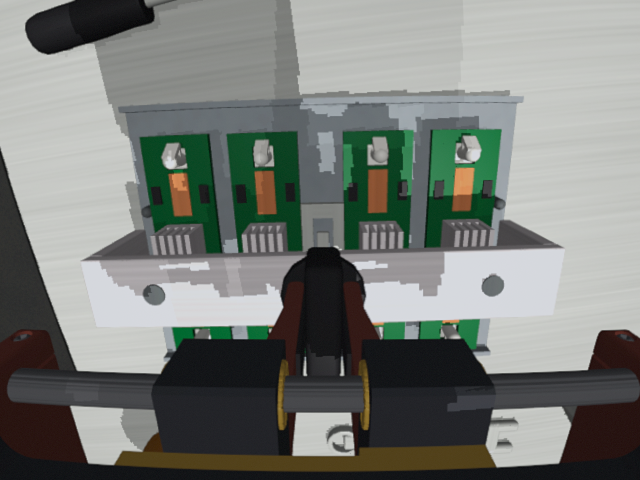

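```bash
python3 -m pendant '[[[0.0006,-0.001,0.005,0,-1],[0.0006,-0.001,0.01,0,-1],[0.0006,-0.001,0.015,0,-1],[0.0006,-0.001,0.019,0,-1],[0.0006,-0.001,0.022,0,-1],[0.0006,-0.001,0.024,0,-1],[0.0006,-0.001,0.024,0,-1]]]'
```

```text
time_s: 50.28
eef_pos: [0.5419, -0.0478, 0.0819]
eef_rot: [[0.126, 0.992, 0.015], [0.992, -0.126, -0.004], [-0.002, 0.015, -1.0]]
contact_force: [-0.6, -2.2, -0.1]
grip_width: 0.016
```

```bash
python3 -m pendant '[[[0,0,0.0015,0,-1],[0,0,0.0015,0,-1],[0,0,0,0,-1],[0,0,0,0,-0.4],[0,0,0,0,-0.4],[0,0,0,0,-0.4],[0,0,0,0,-0.4]]]'; python3 br.py br3.png; python3 - <<'E'
from h import *
s,o=shot("wrist"); W=cloud(s,o)
for d in env.trace(s,"knob_grip")[:2]:
    P=W[d["region"]];P=P[~np.isnan(P[:,0])];Q=P[(P[:,2]>.1)&(P[:,2]<.11)];print(d["score"],len(Q),*rect(Q) if len(Q)>20 else '',np.median(Q[:,2]))
E
python3 go.py .5425 -.0482 .08 83
```

```text
time_s: 51.15
eef_pos: [0.5419, -0.0477, 0.0819]
eef_rot: [[0.126, 0.992, 0.015], [0.992, -0.126, -0.004], [-0.002, 0.015, -1.0]]
contact_force: [-0.2, -0.6, 0.0]
grip_width: 0.0266
bridge top 27168 [542.1 -47.6] [256.2  41.1] 84.34 z,dz/dx,dz/dy [ 0.0672  0.0135 -0.0016] expect 0.06805089499617989
chassis 0.62 [542.9 -48.5] [270.7 193.7] 84.16
0.67 4031 [540.1 -47.4] [52.6 16.1] -7.6 0.10506064228285628
t 51.4 cur [ 0.5418 -0.0478  0.0819] a 82.74 w 0.0265 F [ 0.2 -0.3 -0. ] q1,q6 [ -6. -89.]
ROW [-0.0004,0.0007,0.0019,-0.26]
```

```bash
python3 -m pendant '[[[0,0.0003,0.001,0,-1],[0,0.0003,0.001,0,-1],[0,0.0003,0.001,0,-1],[0,0.0003,0.001,0,-1],[0,0.0003,0.001,9,-1],[0,0.0003,0.001,18,-1],[0,0.0003,0.001,27,-1],[0,0.0003,0.001,36,-1],[0,0.0003,0.001,45,-1],[0,0.0003,0.001,54,-1],[0,0.0003,0.001,62,-1],[0,0.0003,0.001,68,-1],[0,0.0003,0.001,71,-1],[0,0.0003,0.001,73,-1],[0,0.0003,0.001,73,-1]]]' 40;python3 go.py .5425 -.0482 .08 12.6; python3 -c "
from plant import env;print(env.observe()['wrist_torque'])"
```

```text
time_s: 53.28
eef_pos: [0.5423, -0.0479, 0.0811]
eef_rot: [[0.985, 0.171, 0.015], [0.171, -0.985, -0.004], [0.014, 0.007, -1.0]]
contact_force: [0.9, -0.5, 0.8]
grip_width: 0.016
t 53.27 cur [ 0.5423 -0.0479  0.0811] a 9.83 w 0.016 F [ 0.9 -0.5  0.8] q1,q6 [ -6. -16.]
ROW [0.0001,0.0004,0.0011,-2.77]
[-0.46011621 -0.0175399   0.54560361]
```

```bash
python3 -m pendant '[[[0,0,0,-1.5,-1],[0,0,0,-2,-0.3],[0,0,0,-2,-0.3],[0,0,0,-2,-0.3],[0,0,-0.03,-2,-0.3],[0,0,-0.09,-2,0],[0,-0.03,-0.15,-2,0.5],[0,-0.05,-0.21,-2,1],[0,-0.06,-0.25,-2,1],[0,-0.06,-0.25,-2,1],[0,-0.06,-0.25,-2,1],[0,-0.06,-0.25,-2,1]]]'; python3 look2.py w4.png; python3 seat.py
```

```text
time_s: 54.78
eef_pos: [0.5275, 0.012, 0.3288]
eef_rot: [[0.979, 0.204, 0.011], [0.204, -0.979, -0.004], [0.01, 0.007, -1.0]]
contact_force: [0.3, -0.4, -1.1]
grip_width: 0.088
chassis 0.74 [180. 217. 200. 319.] 996 z [0.012 0.021 0.025] [ 370.2 -134.4] [151.9  31.6] -89.73
    0.017 312 [ 373.5 -172.1] [75.1 23.4] -85.27 [ 0.3774 -0.1598  0.0211]
chassis 0.61 [233. 116. 432. 340.] 11042 z [0.004 0.006 0.036] [543.5 -50.5] [274.3 207.4] 84.08
    0.003 8100 [542.8 -48.9] [270.4 193.2] 84.19 [ 0.5096 -0.0211  0.0054]
    0.017 273 [560.2 -49.3] [255.9  97.5] 84.3 [ 0.5195 -0.0488  0.0195]
bridge 0.69 [278. 140. 375. 341.] 6529 z [0.066 0.068 0.105] [546.6 -47.8] [255.2  49.6] 82.27
    0.062 5233 [542.9 -47.5] [255.1  40.5] 82.76 [ 0.5438 -0.0102  0.0674]
    0.094 672 [543.  -47.6] [55.9 15.6] -78.58 [ 0.5421 -0.045   0.1051]
bridge 0.66 [487.  83. 551. 118.] 1582 z [0.008 0.035 0.05 ] [754.7 181. ] [84.8 31.1] 26.86
    0.003 54 [732.6 183. ] [63.2 25.5] 53.19 [0.7175 0.1643 0.0063]
    0.017 332 [748.5 178.1] [71.5 29.9] 26.06 [0.7717 0.1877 0.0193]
knob_grip 0.91 [308. 232. 343. 282.] 1226 z [0.074 0.103 0.106] [541.4 -48.2] [52.7 45.3] -50.02
    0.094 666 [543.  -47.1] [55.1 15.6] -78.37 [ 0.5421 -0.0447  0.1051]
bay 1 1632 top z mid 30.5 x-tilt over130 -0.0 y-tilt over44 -0.4 ends [30.5, 30.5] [  0.1 -92.4] [159.7  44.9] 0.39
bay 2 1798 top z mid 30.4 x-tilt over130 0.0 y-tilt over44 -0.1 ends [30.4, 30.4] [  0.7 -36.3] [159.8  45.8] 0.51
bay 3 2027 top z mid 30.4 x-tilt over130 -0.0 y-tilt over44 -0.0 ends [30.4, 30.3] [ 1.4 36.3] [159.8  44.4] 0.18
bay 4 2217 top z mid 30.2 x-tilt over130 -0.0 y-tilt over44 -0.0 ends [30.2, 30.2] [ 1.2 91.9] [160.1  44.5] 0.04
(-65, -92) 29 [0.7 0.2]
(65, -92) 22 [0.2 0.3]
(-65, -36) 31 [0.7 0.3]
(65, -36) 26 [0.3 0.9]
```

View pics/w4.png

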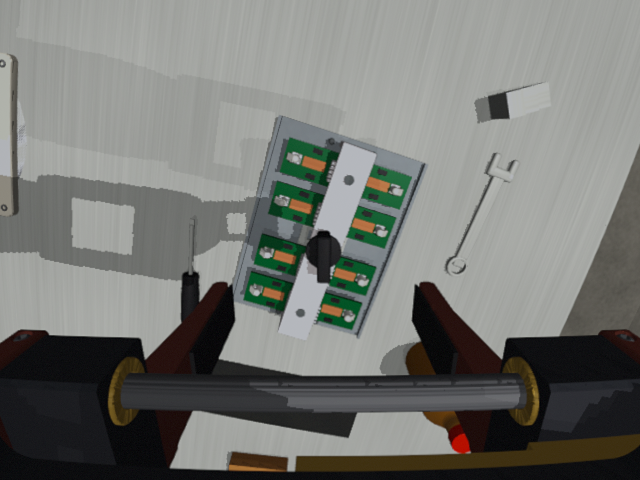

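The bridge is home, its bar running (345,165)–(300,315). The knob at (322,252) has its plate nearly along the bar, and the four boards are under it. The knob plate is 71.2° off square against 71.6° at the stop, so it is fully locked. The bridge sits 1.4° round within its pin play. One last overall look before handing in.

```bash
python3 - <<'E'
from h import *
s,o=shot("top"); save(s,"top2.png"); W=cloud(s); W0=np.load("W.npy")
a=cv2.imread("pics/top1.png").astype(int);b=s["img"][...,::-1].astype(int)
for n in ["oil_bottle","wrench","screwdriver","chuck_key","jaw","gauge_case","shaft"]:
    for d in env.trace(s,n)[:1]: print(n,round(d["score"],2),np.round(d["rect"]),"mean px change",abs(a-b)[d["region"]].mean().round(1))
print(np.round(o["eef_pos"],3),o["contact_force"])
E
```

```text
oil_bottle 0.56 [393. 138. 418. 169.] mean px change 1.5
wrench 0.61 [299. 147. 359. 167.] mean px change 3.0
screwdriver 0.48 [364. 276. 408. 287.] mean px change 6.1
chuck_key 0.62 [153. 204. 185. 241.] mean px change 1.2
jaw 0.7 [485. 184. 502. 201.] mean px change 2.0
gauge_case 0.59 [489. 216. 513. 250.] mean px change 1.8
shaft 0.56 [488. 186. 503. 202.] mean px change 2.0
[0.528 0.012 0.33 ] [ 0.25881763 -0.34080246  0.01813026]
```

View pics/top2.png

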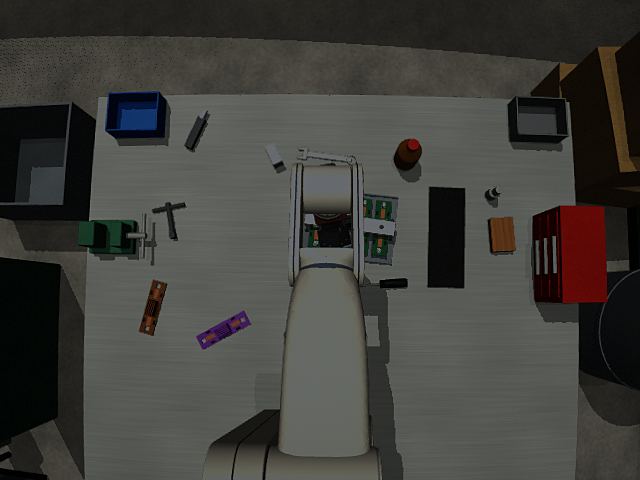

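The overview shows the bystanders where they were: bottle (407,153), wrench (327,156), screwdriver (393,283) and jaw (275,156). The brown and purple look-alikes are also in place at (153,307) and (223,330), and no green board is left loose.

```bash
python3 -c "
from plant import env;print(env.finish_job())"
```

```text
the job is handed in; nothing more can be done
None
```

The job is done and handed in at about 55 s on the robot's clock. I unlocked the bridge and stood it lengthways on the mat. All four green boards went into bays 1 to 4 and were pressed home. The bridge is back over them with the knob turned clockwise to its stop.

**Boards:** In the last check all four lay flat, tops at 30.2–30.5 mm against a nominal 31. My readings run slightly low, and a board resting on its barbs would be 6–10 mm higher. I could not read the barb joints directly, so the clicks are inferred from these heights and the press forces, which reached about 43–50 N at the wrist.

**Bridge:** Its top was at 67.4 mm, the same as at the start, and the knob was within about 0.01 rad of stop 0. It does not sit quite true: it ended turned about 1.4° clockwise and about 1 mm off centre, within the play of the guide pins, and I left it so.

**Other things on the bench:** The bystanders and the brown and purple look-alikes stood where they were in the pictures. One detection was wrong: the network marked the standing shaft as the jaw. The real jaw is unmoved by eye.

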